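Set the compressor just past its peak and kit up its loaded tins

ROBOT

A 6-joint arm with a two-finger parallel gripper is mounted at the origin on the work surface. World frame = base frame: x ahead of the robot, y to its left, z up, the work surface at z = 0. Lengths are in m, angles in rad, forces in N, time in s.
With the tool pointing down it reaches from about 0.3 to 0.875 m from the base axis. Payload 6.4 kg.
Tool frame: the origin (TCP) lies between the finger pads; the fingertips stand 22 mm ahead of it and the grasp point (between the pads) lies 3 mm ahead of it; y points along the fingers, x is the direction in which the jaws open and shut, and the axes are right-handed (so a half turn about y gives the same grasp; the last joint's range is limited). The gripper opens to 88 mm and grips with 3 to 60 N. Pads are 18 mm wide; open, the fingers measure 123 mm over their backs; the gripper's body (75 mm by 187 mm) begins 45 mm behind the grasp point.
Start: joints at [-1.318, 0.181, 1.607, -0, 1.354, -0.206], TCP at [0.255, -0.516, 0.261] pointing down, gripper open.
Joint ranges: [-2.99, 2.99], [-0.89, 2.07], [0.3, 2.58], [-1.14, 4.28], [0, 2.63], [-3.12, 3.12]. Speed limits (rad/s): [2.57, 2.57, 3.01, 3.14, 3.14, 3.14].

INTERFACE

Orientations are given as [roll, pitch, yaw] about the fixed x, y, z axes, in that order (R = Rz(yaw) Ry(pitch) Rx(roll)).
In Python, from rig import env, eyes gives the robot as it stands.
- The arm moves only by the tool drive_tool, never from a script. Its argument "increments" is a list of rows, each an object of numbers: "rx", "ry", "rz": the turn, a rotation vector about the tool's x, y, z in degrees; "dx", "dy", "dz": the shift along the tool's x, y, z in cm; "fingers": the finger opening in cm, from 0 to 8.81. In form: [{"rx": .., "ry": .., "rz": .., "dx": .., "dy": .., "dz": .., "fingers": ..}, ...]. A call has 1 to 20 rows; each row shifts and turns the commanded pose from where the row before left it, along the tool's axes as they then stand; what a row does not reach is not made up. A row lasts 1/12 s, in which the tool goes at most 41.7 mm and 7.16 degrees, less where a joint would pass 70% of its speed; a pose out of reach is approached as far as the arm can. A call with a gripper value outside its range is refused whole. The fingers move at their own pace and stop on an object; the grip force is fixed at half the most. Time passes only in rows, so rows that do not move let the fingers close. It gives the time, the measured TCP pose, the force and the opening at its end, in the units of the state.
- env.read_state(): the state, without advancing time (a new reading comes with each control period).
- eyes.read_camera(name): name is "side" or "top" or "wrist"; returns a dict with "img" (420x560x3 uint8, red, green, blue), "vfov" (degrees; the focal length in pixels is half the picture's height over the tangent of half this angle, whatever the lens; pixels are square), "cx", "cy" (the principal point, pixels), "origin" and "rotation" of the camera in the world. Camera axes: x right, y up, looking along -z (the intrinsics and any distortion apply to the point x, -y, -z); pixel columns grow to the right and rows downward; lengths in m; the calibration is good to about 2 mm. A picture is of the moment at which its call begins. There is no depth.
- env.sign_off(): hands the job in, once; it reports no verdict.
The state is a dict: "time_s": time; "q": joint angles; "qd": joint speeds; "tau": joint torques, N m; "ee_pos": TCP position; "eef_rot": TCP orientation; "force": force on the tool from outside, world axes, zero at the start; "torque": the same for the moment, N m; "gripper_width": finger opening in m.
Only numpy, scipy, OpenCV 4.12 (cv2) and the standard library are available. Lean on these libraries where they do the work, as an engineer would, in place of code of your own. Each camera call takes 0.05 s, during which the arm holds its last target.

TASK

Get the returned compressor ready for inspection: swing its yellow outlet valve lever fully over to open, turn the flywheel clockwise (seen from above) by the red handle, feel the resistance climb and stop just past the peak, so that the tell-tale pin in the hub shows green and at no time red, let go, and then swing the valve lever fully back to shut. Its parts are in the loaded ones of the look-alike tins (two or three of them, clearly heavier when lifted): stand every loaded tin upright on the floor of the blue tray and leave all the empty tins standing upright on the bench outside it. Do not disturb the other things on the bench.

Things in the scene. Friction and masses are not known exactly. Their poses are not given: they have to be found in the camera images.
- telltale (a joint): tell-tale pin, upright in the middle of the flywheel's hub, 15 mm across; value = how far it stands out, m. It is flush (0) until just after the resistance peak, then comes out about 3.5 mm per 0.1 rad turned further (goes back in if the wheel is turned back). Its top 16 mm are green, below that it is red: red showing means too far past the peak
- compressor: green compressor fixed to the bench; origin under its centre, on the wheel's upright axis. Its finned cylinder points along its +y, the outlet valve stands on its -y side. The grey flywheel lies flat on top: 180 mm across, rim top 96 mm above the bench, hub 44 mm across and 108 mm above the bench
- hub_top (a point): centre of the top of the flywheel's hub. Turned clockwise (seen from above) the wheel takes 1 to 4 N at the handle, then over 0.7 rad the resistance climbs steadily to a peak of 8 to 17 N and drops at once to 1 to 4 N. The peak is hidden, 1.3 to 2.4 rad from the start. Let go before it, the wheel springs back; past it, it stays. A stop lies 1 rad past the peak
- handle_mid (a point): middle of the red crank handle: an upright round grip 24 mm across and 55 mm tall (from 96 to 151 mm above the bench) that stands on the flywheel 65 mm from its axis and spins freely on its own pin
- valve (a joint): outlet valve lever: 0 = open (leans to the compressor's -x), 1.0 rad = shut (leans to its +x, as at the start); stays where it is left, takes about 1 N at the ball
- valve_tip (a point): centre of the yellow ball (26 mm across) on the valve lever, which is 80 mm long and swings in the compressor's x-z plane about a pivot at x = 20, y = -138 mm in the compressor's frame, 79 mm above the bench (0.5 rad either side of upright). It stands on a block 74 by 54 mm, top 82 mm above the bench; a boss 26 mm thick lies along y at the pivot
- tray: open blue tray fixed to the bench, 200 mm (its x) by 180 mm (its y), 22 mm high, walls and floor 5 mm; origin at the centre of its underside
- tin_1_mid (a point): a closed look-alike parts tin, or None if there is none: round aluminium body 72 mm across and 50 mm tall with a yellow band and a black knob 26 mm across and 40 mm tall on top (90 mm in all); this point is on its axis, 45 mm above its underside, z up along the knob. An empty tin weighs 0.13 to 0.17 kg, a loaded one 0.53 to 0.67 kg
- tin_2_mid (a point): a closed look-alike parts tin, or None if there is none: round aluminium body 72 mm across and 50 mm tall with a yellow band and a black knob 26 mm across and 40 mm tall on top (90 mm in all); this point is on its axis, 45 mm above its underside, z up along the knob. An empty tin weighs 0.13 to 0.17 kg, a loaded one 0.53 to 0.67 kg
- tin_3_mid (a point): a closed look-alike parts tin, or None if there is none: round aluminium body 72 mm across and 50 mm tall with a yellow band and a black knob 26 mm across and 40 mm tall on top (90 mm in all); this point is on its axis, 45 mm above its underside, z up along the knob. An empty tin weighs 0.13 to 0.17 kg, a loaded one 0.53 to 0.67 kg
- tin_4_mid (a point): a closed look-alike parts tin, or None if there is none: round aluminium body 72 mm across and 50 mm tall with a yellow band and a black knob 26 mm across and 40 mm tall on top (90 mm in all); this point is on its axis, 45 mm above its underside, z up along the knob. An empty tin weighs 0.13 to 0.17 kg, a loaded one 0.53 to 0.67 kg
- tin_5_mid (a point): a closed look-alike parts tin, or None if there is none: round aluminium body 72 mm across and 50 mm tall with a yellow band and a black knob 26 mm across and 40 mm tall on top (90 mm in all); this point is on its axis, 45 mm above its underside, z up along the knob. An empty tin weighs 0.13 to 0.17 kg, a loaded one 0.53 to 0.67 kg
- tin_6_mid (a point): a closed look-alike parts tin, or None if there is none: round aluminium body 72 mm across and 50 mm tall with a yellow band and a black knob 26 mm across and 40 mm tall on top (90 mm in all); this point is on its axis, 45 mm above its underside, z up along the knob. An empty tin weighs 0.13 to 0.17 kg, a loaded one 0.53 to 0.67 kg
- tape: bystander: roll of brown tape lying flat, 90 mm across, 22 mm high; origin under its centre
- gauge_block: bystander: steel block 40 x 75 x 35 mm; origin under its centre
- wrench: bystander: open-ended spanner lying flat; origin under its centre
- driver: bystander: screwdriver lying flat; origin under its centre
- calculator: bystander: black desk calculator, 130 x 80 x 18 mm; origin under its centre
- pot: bystander: yellow plastic pot, 72 mm across, 90 mm high; origin under its centre
- setting_bar: bystander: aluminium bar 30 x 100 x 30 mm; origin under its centre
Mind the look-alikes: they are no part of the job. What is shaped like the part that bears tin_3_mid but pink is not meant. What is shaped like the part that bears tin_4_mid but pink is not meant.

How it is judged:
By the outcome, as a careful person would: the job done as asked, in the order asked, and still so for the second after the job is handed in, with the robot touching nothing.
Of tin_2, tin_5, tin_6 only 2 to 3 are there at a start; the rules pass over those that are not, and their reading is None.
Of tin_1, tin_3, tin_4 only 2 to 3 are there at a start; the rules pass over those that are not, and their reading is None.
At some moment in a run one of tin_1, tin_2, tin_3, tin_4, tin_5, tin_6 may be knocked a few centimetres aside while the robot is not near it.
Once in a run the grip may slacken for a moment while it holds something.
It also fails if it takes over 208 s, if anything falls off the work surface, if the arm or the gripper's body presses on something with over 40 N, if the wrist force passes 120 N, or if a joint passes its speed limit or range.

## Working session

There is one attempt and no reset: what is moved stays moved. The work goes in short steps, Python scripts to look and compute and a tool call to move; the robot and the scene stay as the last step left them, time stands still between calls to the robot, and variables do not carry over. Pictures are saved under pics/ and viewed, and the job is handed in when it is done.

Besides the shell and the picture viewer there is one more tool, called after "Call:" as name(argument=value, ...), one argument or row to a line, values as JSON. drive_tool: Moves the arm, as the interface text tells. Its arguments: {"type":"object","properties":{"increments":{"type":"array"}},"required":["increments"]}

```bash
ls; mkdir -p pics
python3 - <<'E'
from rig import env, eyes
import cv2, numpy as np
s=env.read_state(); print(s)
for n in ["side","top","wrist"]:
    c=eyes.read_camera(n); cv2.imwrite(f"pics/{n}0.png",c["img"][:,:,::-1])
    print(n,{k:c[k] for k in c if k!="img"})
E
```

```text
pics
{'time_s': 0.0, 'q': array([-1.31829776e+00,  1.81540855e-01,  1.60800814e+00, -1.25255132e-05,
        1.35378443e+00, -2.06332252e-01]), 'qd': array([-2.71024474e-04, -1.63185335e-03, -1.02549158e-03, -5.19980685e-04,
       -3.71075958e-05,  1.50039791e-03]), 'tau': array([ 1.08485640e-04, -4.33872449e+01, -3.41847754e+01,  7.01693189e-02,
        3.85371340e-02, -1.38143832e-04]), 'ee_pos': array([ 0.25453621, -0.51503733,  0.25981014]), 'eef_rot': array([-1.57045166,  0.00170635, -1.1119625 ]), 'force': array([ 0.2152623 , -0.09766534,  0.18330688]), 'torque': array([-0.00776022, -0.0124526 , -0.03261202]), 'gripper_width': 0.08822116525499282}
side {'vfov': 47.168930291136824, 'cx': 277.7098506352562, 'cy': 204.22462292661132, 'origin': array([0.0935288 , 0.79958945, 1.14076312]), 'rotation': array([ 0.72133542, -0.00621939, -2.65489948])}
top {'vfov': 44.725724049925546, 'cx': 278.4471012120894, 'cy': 212.8406158594275, 'origin': array([ 0.36818999, -0.00724057,  1.40773106]), 'rotation': array([ 0.10809495, -0.02095376, -1.54748268])}
wrist {'vfov': 64.16724094772692, 'cx': 283.6995811289141, 'cy': 207.474603775635, 'origin': array([ 0.3287269 , -0.47841808,  0.38344486]), 'rotation': array([-0.32215588,  0.00304894, -1.11310828])}
```

View images.

View pics/top0.png

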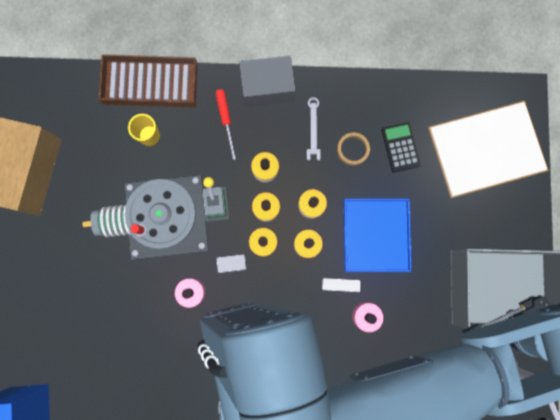

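View pics/side0.png

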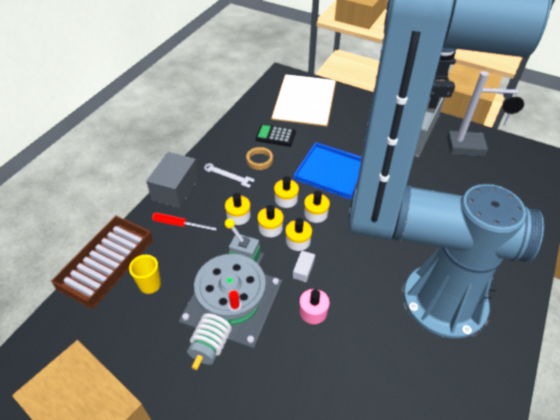

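View pics/wrist0.png

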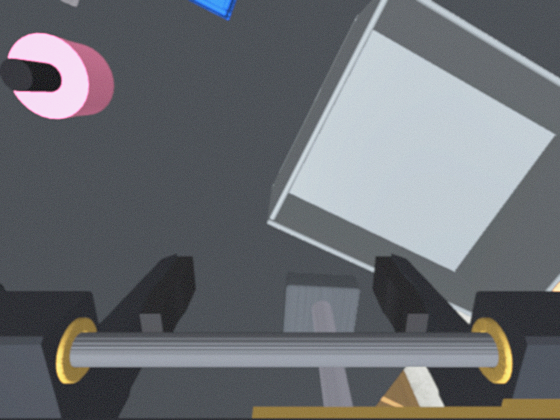

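```bash
cat > h.py <<'E'
from rig import env, eyes
import cv2, numpy as np
from scipy.spatial.transform import Rotation as Ro
def rot(r): return Ro.from_euler('xyz',r).as_matrix()
def cam(n,save=None):
    c=eyes.read_camera(n); c['R']=rot(c['rotation']); c['f']=c['img'].shape[0]/2/np.tan(np.radians(c['vfov']/2))
    if save: cv2.imwrite(f"pics/{save}.png",c["img"][:,:,::-1])
    return c
def ray(c,uv):
    u,v=uv; d=c['R']@np.array([(u-c['cx'])/c['f'],-(v-c['cy'])/c['f'],-1]); return c['origin'],d
def onz(c,uv,z):
    o,d=ray(c,uv); return o+d*(z-o[2])/d[2]
def proj(c,p):
    q=c['R'].T@(np.asarray(p)-c['origin']); return np.array([c['cx']+c['f']*q[0]/-q[2], c['cy']-c['f']*q[1]/-q[2]])
def tri(a,ua,b,ub):
    o1,d1=ray(a,ua);o2,d2=ray(b,ub); d1=d1/np.linalg.norm(d1);d2=d2/np.linalg.norm(d2)
    A=np.array([d1,-d2]).T; t=np.linalg.lstsq(A,o2-o1,rcond=None)[0]
    p,q=o1+d1*t[0],o2+d2*t[1]; return (p+q)/2,np.linalg.norm(p-q)
def blobs(c,lo,hi,amin=20):
    hsv=cv2.cvtColor(c['img'],cv2.COLOR_RGB2HSV); m=cv2.inRange(hsv,lo,hi)
    n,l,st,ce=cv2.connectedComponentsWithStats(m)
    return m,l,[(i,ce[i],st[i]) for i in range(1,n) if st[i][4]>=amin]
def tomove(target,yaw=None,p=None):
    """delta in tool axes cm to go to target TCP (tool-down), at current orientation"""
    s=env.read_state(); R=rot(s['eef_rot']); d=np.asarray(target)-s['ee_pos']
    print('t%.2f'%s['time_s'],'pos',s['ee_pos'].round(4),'rot',np.degrees(s['eef_rot']).round(2),'d cm dx,dy,dz',(R.T@d*100).round(2))
YEL=((20,120,90),(34,255,255));
E
python3 - <<'E'
from h import *
t=cam('top');s=cam('side')
def show(c,nm,lo,hi,z,amin=15):
    m,l,b=blobs(c,lo,hi,amin)
    for i,ce,st in b:
        pts=np.argwhere(l==i)[:,::-1].astype(np.int32); h=cv2.convexHull(pts); (x,y),r=cv2.minEnclosingCircle(h)
        M=cv2.moments(h); 
        if M['m00']==0: continue
        hc=(M['m10']/M['m00'],M['m01']/M['m00'])
        print(nm,st,np.round(hc,1),'r%.1f'%r,onz(c,hc,z).round(4))
show(t,'yel top',*YEL,0.05); show(s,'yel side',*YEL,0.05)
print('blue');show(t,'blue',(105,120,60),(125,255,255),0.022); show(s,'blue',(105,120,60),(125,255,255),0.022)
print('red'); show(t,'red',(0,150,100),(6,255,255),0.15);show(s,'red',(0,150,100),(6,255,255),0.15)
print('green');show(t,'gr',(45,80,60),(85,255,255),0.108,5);show(s,'gr',(45,80,60),(85,255,255),0.108,5)
print('pink');show(t,'pink',(150,40,90),(178,255,255),0.05)
cv2.imwrite('pics/t_c.png',cv2.resize(t['img'][140:280,70:330,::-1],None,fx=3,fy=3,interpolation=cv2.INTER_CUBIC))
cv2.imwrite('pics/s_c.png',cv2.resize(s['img'][170:370,150:360,::-1],None,fx=3,fy=3,interpolation=cv2.INTER_CUBIC))
E
```

```text
yel top [128 113  32  33 763] [143.5 129.1] r17.4 [0.7351 0.3387 0.05  ]
yel top [251 152  28  28 553] [264.6 165.4] r14.1 [0.6441 0.0082 0.05  ]
yel top [203 177  11  10  91] [208.  181.7] r5.4 [0.5954 0.1588 0.05  ]
yel top [299 189  28  28 555] [312.4 202.6] r14.1 [ 0.5461 -0.1227  0.05  ]
yel top [252 192  28  28 569] [265.5 205.8] r14.3 [0.5344 0.0029 0.05  ]
yel top [ 83 221   7   6  36] [ 86.1 223.6] r3.6 [0.4744 0.4765 0.05  ]
yel top [249 228  29  29 594] [262.6 241.7] r14.4 [0.4381 0.008  0.05  ]
yel top [294 230  29  28 575] [307.8 243.3] r14.3 [ 0.4365 -0.1124  0.05  ]
yel side [274 179  25  21 352] [285.9 188.9] r12.5 [ 0.5435 -0.1196  0.05  ]
yel side [304 193  26  22 380] [316.4 203.3] r13.0 [ 0.4346 -0.11    0.05  ]
yel side [224 195  27  22 389] [237.2 205.4] r13.2 [0.6414 0.0105 0.05  ]
yel side [257 208  27  21 400] [270.1 217.7] r13.4 [0.5314 0.0057 0.05  ]
yel side [224 219  11  10  84] [228.9 223.4] r5.2 [0.6269 0.0815 0.05  ]
yel side [285 220  28  23 430] [298.2 230.9] r13.7 [0.4362 0.011  0.05  ]
yel side [128 254  33  40 980] [145.3 272.8] r20.3 [0.7342 0.33
[... 859 characters left out ...]
.269  0.108]
gr [252 245   9  17  73] [256.7 253.6] r8.1 [0.4805 0.1722 0.108 ]
gr [229 251   6   3  13] [231.  252.2] r2.7 [0.5424 0.2001 0.108 ]
gr [226 277   7   7  36] [229.1 279.9] r3.4 [0.5018 0.2751 0.108 ]
gr [226 307  32  18 172] [242.  316.9] r16.6 [0.421  0.3479 0.108 ]
gr [210 331   5   3   5] [212.  331.8] r2.2 [0.4628 0.4135 0.108 ]
gr [206 336   7   4   7] [209.  337.3] r3.4 [0.4614 0.4282 0.108 ]
gr [195 340  21  11  57] [205.3 344.4] r11.0 [0.4591 0.4467 0.108 ]
pink
pink [130 223  15  12  45] [136.7 228.8] r7.4 [0.464  0.3425 0.05  ]
pink [174 278  32  31 718] [189.3 292.6] r16.0 [0.3    0.1965 0.05  ]
pink [352 302  32  31 730] [367.5 316.8] r16.5 [ 0.2475 -0.2727  0.05  ]
```

View pics/t_c.png

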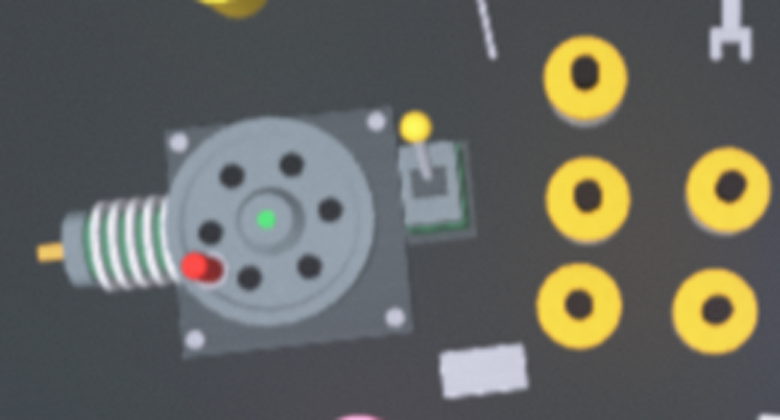

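View pics/s_c.png

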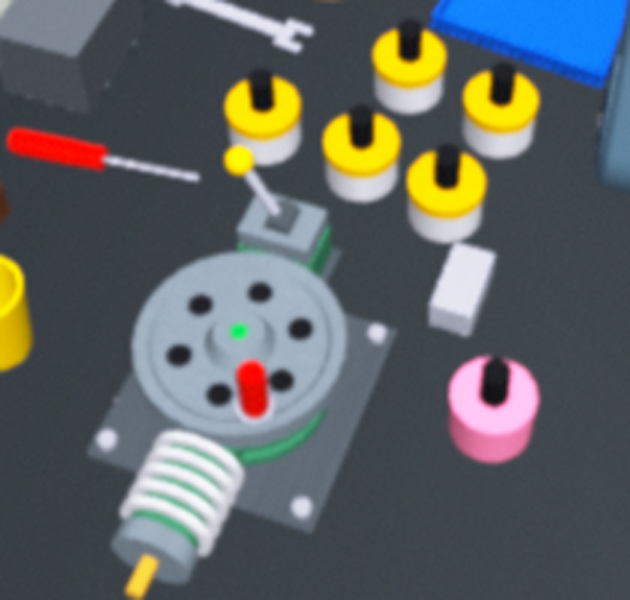

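Run:
```python
from h import *
t=cam('top');s=cam('side')
print('ball',tri(t,(208,181.7),s,(228.9,223.4)))
hub=tri(t,(158.5,212.5),s,(229.1,279.9));print('hub',hub); hub=hub[0]
b=[onz(t,(70+x/3,140+y/3),0.008)[:2] for x,y in [(179,142),(376,121),(395,317),(195,340)]]
print(np.array(b).round(4),np.mean(b,0))
for i,j in [(1,0),(2,3)]:
    d=b[j]-b[i]; print('y axis deg',np.degrees(np.arctan2(d[1],d[0]))-90)
for i,j in [(3,0),(2,1)]:
    d=b[j]-b[i]; print('x axis deg',np.degrees(np.arctan2(d[1],d[0])))
# tip of red handle top
p=onz(t,(70+194/3,140+265/3),0.151);q=onz(s,(150+251/3,170+371/3),0.151);print('handle top',p,q, tri(t,(70+194/3,140+265/3),s,(150+251/3,170+371/3)))
# tray corners
m,l,bl=blobs(t,(105,120,60),(125,255,255),1000)
i=[x for x in bl if x[1][0]>300][0][0]; c=cv2.minAreaRect(np.argwhere(l==i)[:,::-1].astype(np.float32)); box=cv2.boxPoints(c); print(c); print([onz(t,x,0.022).round(4) for x in box])
bb=(proj(t,(0,0,0)))
```

```text
ball (array([0.57867577, 0.1467204 , 0.14888955]), np.float64(0.0004855913018023176))
hub (array([0.50263782, 0.27463784, 0.10706675]), np.float64(0.0007914040613842178))
[[0.581  0.3788]
 [0.6054 0.1992]
 [0.4252 0.1746]
 [0.4    0.3544]] [0.50291049 0.27673062]
y axis deg 7.73528761001721
y axis deg 7.972010566498724
x axis deg 7.654291918076521
x axis deg 7.7802810965197065
handle top [0.45790569 0.32157659 0.151     ] [0.455448   0.32409328 0.151     ] (array([0.45757036, 0.32235568, 0.14698359]), np.float64(0.001339222236964497))
((377.0, 235.0), (74.0, 68.0), 90.0)
[array([ 0.5648, -0.2091,  0.022 ]), array([ 0.5697, -0.397 ,  0.022 ]), array([ 0.3671, -0.396 ,  0.022 ]), array([ 0.3628, -0.2111,  0.022 ])]
```

Call:
drive_tool(
  increments=[
    {"ry": -7.15, "fingers": 0},
    {"ry": -7.15, "fingers": 0},
    {"ry": -7.15, "fingers": 0},
    {"ry": -7.15, "fingers": 0},
    {"ry": -7.15, "fingers": 0},
    {"ry": -7.15, "fingers": 0},
    {"ry": -7.15, "fingers": 0},
    {"ry": -7.15, "fingers": 0},
    {"ry": -7.15, "fingers": 0},
    {"ry": -7.15, "fingers": 0},
  ],
)

```text
invalid input
```

Run:
```python
from h import *
tomove((0.6335,0.1535,0.26))
```

```text
t0.35 pos [ 0.2546 -0.5154  0.2605] rot [-9.000e+01  2.000e-02 -6.371e+01] d cm dx,dy,dz [-43.2    0.07  63.6 ]
```

Call:
drive_tool(
  increments=[
    {"rx": 0, "ry": -7, "rz": 0, "dx": 0, "dy": 0, "dz": 0, "fingers": 0.0},
  ],
)

```text
time_s: 0.43
ee_pos: [0.2547, -0.5155, 0.2606]
eef_rot: [-1.571, 0.0, -0.991]
force: [0.4, 0.2, -0.0]
gripper_width: 0.0832
```

Call:
drive_tool(
  increments=[
    {"rx": 0, "ry": -7.15, "rz": 0, "dx": 0, "dy": 0, "dz": 0, "fingers": 0},
    {"rx": 0, "ry": -7.15, "rz": 0, "dx": 0, "dy": 0, "dz": 0, "fingers": 0},
    {"rx": 0, "ry": -7.15, "rz": 0, "dx": 0, "dy": 0, "dz": 0, "fingers": 0},
    {"rx": 0, "ry": -7.15, "rz": 0, "dx": 0, "dy": 0, "dz": 0, "fingers": 0},
    {"rx": 0, "ry": -7.15, "rz": 0, "dx": 0, "dy": 0, "dz": 0, "fingers": 0},
    {"rx": 0, "ry": -7.15, "rz": 0, "dx": 0, "dy": 0, "dz": 0, "fingers": 0},
    {"rx": 0, "ry": -7.15, "rz": 0, "dx": 0, "dy": 0, "dz": 0, "fingers": 0},
    {"rx": 0, "ry": -7.15, "rz": 0, "dx": 0, "dy": 0, "dz": 0, "fingers": 0},
    {"rx": 0, "ry": -7.15, "rz": 0, "dx": 0, "dy": 0, "dz": 0, "fingers": 0},
  ],
)

```text
time_s: 1.18
ee_pos: [0.2547, -0.5155, 0.2607]
eef_rot: [-1.571, 0.0, 0.139]
force: [-0.7, 0.7, -0.8]
gripper_width: 0.0234
```

Run:
```python
from h import *
tomove((0.6335,0.1535,0.26))
```

```text
t1.18 pos [ 0.2547 -0.5155  0.2607] rot [-90.     0.     7.99] d cm dx,dy,dz [46.82  0.07 60.99]
```

Call:
drive_tool(
  increments=[
    {"rx": 0, "ry": 0, "rz": 0, "dx": 2.34, "dy": 0, "dz": 3.05, "fingers": 0},
    {"rx": 0, "ry": 0, "rz": 0, "dx": 2.34, "dy": 0, "dz": 3.05, "fingers": 0},
    {"rx": 0, "ry": 0, "rz": 0, "dx": 2.34, "dy": 0, "dz": 3.05, "fingers": 0},
    {"rx": 0, "ry": 0, "rz": 0, "dx": 2.34, "dy": 0, "dz": 3.05, "fingers": 0},
    {"rx": 0, "ry": 0, "rz": 0, "dx": 2.34, "dy": 0, "dz": 3.05, "fingers": 0},
    {"rx": 0, "ry": 0, "rz": 0, "dx": 2.34, "dy": 0, "dz": 3.05, "fingers": 0},
    {"rx": 0, "ry": 0, "rz": 0, "dx": 2.34, "dy": 0, "dz": 3.05, "fingers": 0},
    {"rx": 0, "ry": 0, "rz": 0, "dx": 2.34, "dy": 0, "dz": 3.05, "fingers": 0},
    {"rx": 0, "ry": 0, "rz": 0, "dx": 2.34, "dy": 0, "dz": 3.05, "fingers": 0},
    {"rx": 0, "ry": 0, "rz": 0, "dx": 2.34, "dy": 0, "dz": 3.05, "fingers": 0},
    {"rx": 0, "ry": 0, "rz": 0, "dx": 2.34, "dy": 0, "dz": 3.05, "fingers": 0},
    {"rx": 0, "ry": 0, "rz": 0, "dx": 2.34, "dy": 0, "dz": 3.05, "fingers": 0},
    {"rx": 0, "ry": 0, "rz": 0, "dx": 2.34, "dy": 0, "dz": 3.05, "fingers": 0},
    {"rx": 0, "ry": 0, "rz": 0, "dx": 2.34, "dy": 0, "dz": 3.05, "fingers": 0},
    {"rx": 0, "ry": 0, "rz": 0, "dx": 2.34, "dy": 0, "dz": 3.05, "fingers": 0},
    {"rx": 0, "ry": 0, "rz": 0, "dx": 2.34, "dy": 0, "dz": 3.05, "fingers": 0},
    {"rx": 0, "ry": 0, "rz": 0, "dx": 2.34, "dy": 0, "dz": 3.05, "fingers": 0},
    {"rx": 0, "ry": 0, "rz": 0, "dx": 2.34, "dy": 0, "dz": 3.05, "fingers": 0},
    {"rx": 0, "ry": 0, "rz": 0, "dx": 2.34, "dy": 0, "dz": 3.05, "fingers": 0},
    {"rx": 0, "ry": 0, "rz": 0, "dx": 2.34, "dy": 0, "dz": 3.05, "fingers": 0},
  ],
)

```text
time_s: 2.85
ee_pos: [0.6381, 0.1532, 0.2606]
eef_rot: [-1.571, -0.0, 0.134]
force: [0.4, -0.3, 0.8]
gripper_width: 0.0002
```

Run:
```python
from h import *
tomove((0.6335,0.1535,0.15))
cam('top','t1');cam('wrist','w1')
```

```text
t2.85 pos [0.6381 0.1532 0.2606] rot [-90.01  -0.     7.65] d cm dx,dy,dz [-0.45 11.06  0.09]
```

View pics/t1.png

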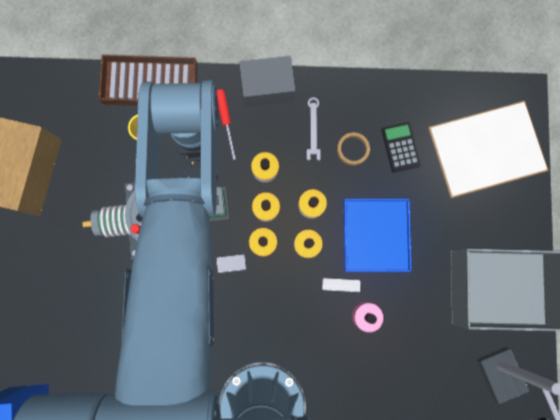

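View pics/w1.png

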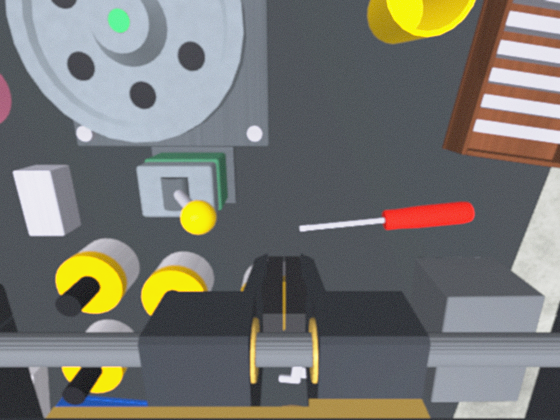

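Call:
drive_tool(
  increments=[
    {"rx": 0, "ry": 0, "rz": 0, "dx": 0, "dy": 2.75, "dz": 0, "fingers": 0},
    {"rx": 0, "ry": 0, "rz": 0, "dx": 0, "dy": 2.75, "dz": 0, "fingers": 0},
    {"rx": 0, "ry": 0, "rz": 0, "dx": 0, "dy": 2.75, "dz": 0, "fingers": 0},
    {"rx": 0, "ry": 0, "rz": 0, "dx": 0, "dy": 2.75, "dz": 0, "fingers": 0},
    {"rx": 0, "ry": 0, "rz": 0, "dx": -1, "dy": 0, "dz": 0, "fingers": 0},
    {"rx": 0, "ry": 0, "rz": 0, "dx": -1, "dy": 0, "dz": 0, "fingers": 0},
    {"rx": 0, "ry": 0, "rz": 0, "dx": 0, "dy": 0, "dz": 0, "fingers": 0},
  ],
)

```text
time_s: 3.53
ee_pos: [0.6156, 0.148, 0.1494]
eef_rot: [-1.571, 0.003, 0.133]
force: [0.9, -0.8, -0.0]
gripper_width: 0.0005
```

Run:
```python
from h import *
tomove((0.579,0.146,0.149))
s=cam('side','s2'); cv2.imwrite('pics/s2c.png',cv2.resize(s['img'][150:330,150:360,::-1],None,fx=3,fy=3))
```

```text
t3.53 pos [0.6156 0.148  0.1494] rot [-89.99   0.2    7.62] d cm dx,dy,dz [-3.66  0.05  0.29]
```

View pics/s2c.png

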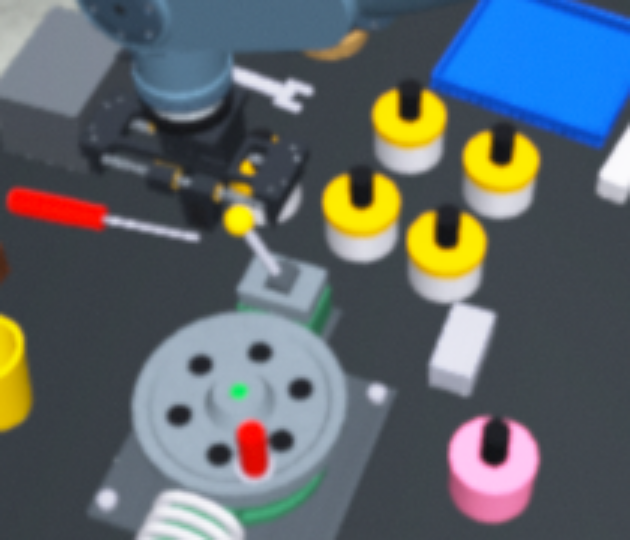

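Call:
drive_tool(
  increments=[
    {"rx": 0, "ry": 0, "rz": 0, "dx": 0, "dy": 0, "dz": 0.25, "fingers": 0},
    {"rx": 0, "ry": 0, "rz": 0, "dx": -1, "dy": 0, "dz": 0, "fingers": 0},
    {"rx": 0, "ry": 0, "rz": 0, "dx": -1, "dy": 0, "dz": 0, "fingers": 0},
    {"rx": 0, "ry": 0, "rz": 0, "dx": -1, "dy": 0, "dz": 0, "fingers": 0},
    {"rx": 0, "ry": 0, "rz": 0, "dx": -1, "dy": 0, "dz": 0, "fingers": 0},
    {"rx": 0, "ry": 0, "rz": 0, "dx": -1, "dy": 0, "dz": 0, "fingers": 0},
    {"rx": 0, "ry": 0, "rz": 0, "dx": -1, "dy": 0, "dz": 0, "fingers": 0},
    {"rx": 0, "ry": 0, "rz": 0, "dx": -1, "dy": 0, "dz": 0, "fingers": 0},
    {"rx": 0, "ry": 0, "rz": 0, "dx": -0.5, "dy": 0, "dz": 0, "fingers": 0},
    {"rx": 0, "ry": 0, "rz": 0, "dx": 0, "dy": 0, "dz": 0, "fingers": 0},
  ],
)

```text
time_s: 4.42
ee_pos: [0.5429, 0.1411, 0.1513]
eef_rot: [-1.571, -0.001, 0.133]
force: [0.1, 0.8, -0.1]
gripper_width: 0.0001
```

Run:
```python
from h import *
tomove((0.579,0.146,0.149))
s=env.read_state(); print(s['force'])
```

```text
t4.42 pos [0.5429 0.1411 0.1513] rot [-9.001e+01 -5.000e-02  7.640e+00] d cm dx,dy,dz [3.64 0.24 0.  ]
[ 0.13497714  0.76143155 -0.08834353]
```

Call:
drive_tool(
  increments=[
    {"rx": 0, "ry": 0, "rz": 0, "dx": -0.4, "dy": 0, "dz": 0, "fingers": 0},
    {"rx": 0, "ry": 0, "rz": 0, "dx": -0.4, "dy": 0, "dz": 0, "fingers": 0},
    {"rx": 0, "ry": 0, "rz": 0, "dx": -0.2, "dy": 0, "dz": 0, "fingers": 0},
    {"rx": 0, "ry": 0, "rz": 0, "dx": 0, "dy": 0, "dz": 0, "fingers": 0},
  ],
)

```text
time_s: 4.75
ee_pos: [0.5328, 0.1398, 0.1506]
eef_rot: [-1.571, 0.0, 0.133]
force: [0.2, 0.3, -0.6]
gripper_width: 0.0003
```

Call:
drive_tool(
  increments=[
    {"rx": 0, "ry": 0, "rz": 0, "dx": -0.1, "dy": 0, "dz": 0, "fingers": 0},
    {"rx": 0, "ry": 0, "rz": 0, "dx": 0, "dy": 0, "dz": 0, "fingers": 0},
  ],
)

```text
time_s: 4.92
ee_pos: [0.5321, 0.1396, 0.1507]
eef_rot: [-1.571, 0.0, 0.133]
force: [1.4, 0.1, -0.2]
gripper_width: 0.0002
```

Run:
```python
from h import *
tomove((0.579,0.146,0.149))
s=cam('side','s3'); cv2.imwrite('pics/s3c.png',cv2.resize(s['img'][150:330,150:360,::-1],None,fx=3,fy=3))
```

```text
t4.92 pos [0.5321 0.1396 0.1507] rot [-90.     0.     7.64] d cm dx,dy,dz [4.73 0.17 0.01]
```

View pics/s3c.png

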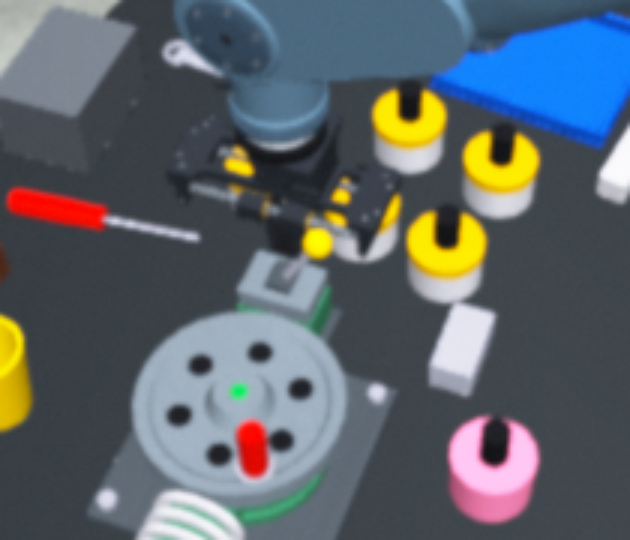

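Call:
drive_tool(
  increments=[
    {"rx": 0, "ry": 0, "rz": 0, "dx": -0.2, "dy": 0, "dz": 0, "fingers": 0},
    {"rx": 0, "ry": 0, "rz": 0, "dx": 0, "dy": 0, "dz": 0, "fingers": 0},
  ],
)

```text
time_s: 5.13
ee_pos: [0.5304, 0.1394, 0.1509]
eef_rot: [-1.571, -0.001, 0.133]
force: [2.3, 0.2, -1.5]
gripper_width: 0.0002
```

Call:
drive_tool(
  increments=[
    {"rx": 0, "ry": 0, "rz": 0, "dx": -0.2, "dy": 0, "dz": 0, "fingers": 0},
    {"rx": 0, "ry": 0, "rz": 0, "dx": 0, "dy": 0, "dz": 0, "fingers": 0},
  ],
)

```text
time_s: 5.3
ee_pos: [0.5301, 0.1393, 0.1512]
eef_rot: [-1.571, -0.006, 0.133]
force: [10.0, 1.7, -6.2]
gripper_width: 0.0004
```

Run:
```python
from h import *
tomove((0.579,0.146,0.149))
s=cam('side','s4'); m,l,b=blobs(s,*YEL,15)
for i,ce,st in b: print(ce.round(1),st)
R=rot((0,0,np.radians(7.7)))
for x,z in((58.4,.149),(-18.4,.149),(0,.1565)): print(proj(s,np.array([.5026,.2747,0])+R@np.array([x/1e3,-.138,z])))
```

```text
t5.30 pos [0.5301 0.1393 0.1512] rot [-90.    -0.32   7.61] d cm dx,dy,dz [4.93 0.24 0.02]
[285.9 189.7] [274 179  25  21 355]
[316.3 204.3] [304 193  26  22 380]
[229.8 203.9] [224 198  12  11  72]
[228.9 212.2] [226 211   6   4  16]
[263.6 215.2] [261 213   6   5  25]
[280.4 220.7] [277 215   7  12  41]
[261.9 222.3] [258 220   9   6  35]
[298.1 231.7] [285 220  28  23 432]
[255.6 230.8] [251 225  10  12  95]
[145.4 272.9] [128 254  33  40 981]
[196.8 362.2] [192 355  11  15  92]
[228.90356482 223.06972909]
[255.78783236 231.04573717]
[249.17070948 227.3313065 ]
```

Call:
drive_tool(
  increments=[
    {"rx": 0, "ry": 0, "rz": 0, "dx": 1, "dy": 0, "dz": 0, "fingers": 0},
    {"rx": 0, "ry": 0, "rz": 0, "dx": 1.5, "dy": 0, "dz": 0, "fingers": 0},
    {"rx": 0, "ry": 0, "rz": 0, "dx": 0, "dy": -3, "dz": 0, "fingers": 0},
    {"rx": 0, "ry": 0, "rz": 0, "dx": 0, "dy": -3, "dz": 0, "fingers": 0},
    {"rx": 0, "ry": -7.15, "rz": 0, "dx": 0, "dy": -2, "dz": 0, "fingers": 5},
    {"rx": 0, "ry": -7.15, "rz": 0, "dx": 0, "dy": 0, "dz": 0, "fingers": 5},
    {"rx": 0, "ry": -7.15, "rz": 0, "dx": 0, "dy": 0, "dz": 0, "fingers": 5},
    {"rx": 0, "ry": -7.15, "rz": 0, "dx": 0, "dy": 0, "dz": 0, "fingers": 5},
    {"rx": 0, "ry": -7.15, "rz": 0, "dx": 0, "dy": 0, "dz": 0, "fingers": 5},
    {"rx": 0, "ry": 0, "rz": 0, "dx": 0, "dy": 0, "dz": 0, "fingers": 5},
  ],
)

```text
time_s: 6.18
ee_pos: [0.5525, 0.1424, 0.2306]
eef_rot: [-1.57, 0.001, 0.762]
force: [-0.1, -0.1, 0.6]
gripper_width: 0.0384
```

Run:
```python
from h import *
tomove((0.4578,0.3218,0.136))
```

```text
t6.18 pos [0.5525 0.1424 0.2306] rot [-8.997e+01  4.000e-02  4.365e+01] d cm dx,dy,dz [ 5.54  9.47 19.51]
```

Call:
drive_tool(
  increments=[
    {"rx": 0, "ry": 0, "rz": 0, "dx": 0.92, "dy": 0, "dz": 3.25, "fingers": 5},
    {"rx": 0, "ry": 0, "rz": 0, "dx": 0.92, "dy": 0, "dz": 3.25, "fingers": 5},
    {"rx": 0, "ry": 0, "rz": 0, "dx": 0.92, "dy": 0, "dz": 3.25, "fingers": 5},
    {"rx": 0, "ry": 0, "rz": 0, "dx": 0.92, "dy": 0, "dz": 3.25, "fingers": 5},
    {"rx": 0, "ry": 0, "rz": 0, "dx": 0.92, "dy": 0, "dz": 3.25, "fingers": 5},
    {"rx": 0, "ry": 0, "rz": 0, "dx": 0.92, "dy": 0, "dz": 3.25, "fingers": 5},
    {"rx": 0, "ry": 0, "rz": 0, "dx": 0, "dy": 0, "dz": 0, "fingers": 5},
    {"rx": 0, "ry": 0, "rz": 0, "dx": 0, "dy": 0, "dz": 0, "fingers": 5},
  ],
)

```text
time_s: 6.85
ee_pos: [0.4579, 0.3233, 0.2306]
eef_rot: [-1.571, 0.001, 0.757]
force: [0.8, -0.6, 0.4]
gripper_width: 0.0502
```

Run:
```python
from h import *
tomove((0.4578,0.3218,0.136))
cam('wrist','w5')
s=cam('side'); m,l,b=blobs(s,*YEL,15)
for i,ce,st in b: print(ce.round(1),st)
```

```text
t6.85 pos [0.4579 0.3233 0.2306] rot [-9.00e+01  3.00e-02  4.34e+01] d cm dx,dy,dz [-0.1   9.46 -0.1 ]
[323.5 207.6] [314 198  16  17 106]
[271.1 223. ] [258 218  26  11 195]
[298.1 231.8] [285 220  28  23 430]
[255.2 230.3] [251 226  10  11  75]
[250.6 244.1] [249 242   4   5  17]
[145.4 272.9] [128 254  33  40 981]
[196.8 362. ] [192 355  11  15  90]
```

View pics/w5.png

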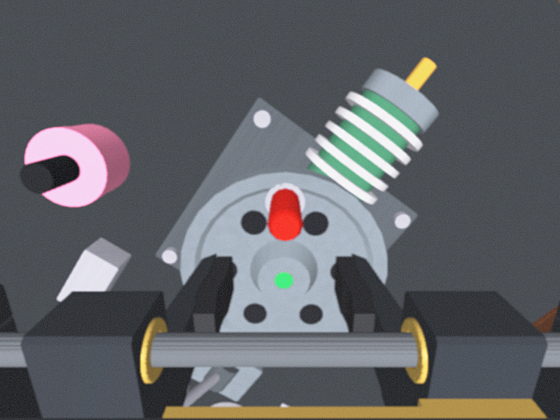

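Call:
drive_tool(
  increments=[
    {"rx": 0, "ry": 0, "rz": 0, "dx": -0.1, "dy": 2, "dz": -0.1, "fingers": 5},
    {"rx": 0, "ry": 0, "rz": 0, "dx": 0, "dy": 2, "dz": 0, "fingers": 5},
    {"rx": 0, "ry": 0, "rz": 0, "dx": 0, "dy": 2, "dz": 0, "fingers": 5},
    {"rx": 0, "ry": 0, "rz": 0, "dx": 0, "dy": 2, "dz": 0, "fingers": 5},
    {"rx": 0, "ry": 0, "rz": 0, "dx": 0, "dy": 1.45, "dz": 0, "fingers": 5},
    {"rx": 0, "ry": 0, "rz": 0, "dx": 0, "dy": 0, "dz": 0, "fingers": 5},
  ],
)

```text
time_s: 7.45
ee_pos: [0.4578, 0.3182, 0.1328]
eef_rot: [-1.569, 0.006, 0.754]
force: [-0.8, -1.0, -0.8]
gripper_width: 0.0498
```

Run:
```python
from h import *
tomove((0.4578,0.3218,0.136))
cam('wrist','w6')
```

```text
t7.45 pos [0.4578 0.3182 0.1328] rot [-89.89   0.34  43.17] d cm dx,dy,dz [ 0.25 -0.32  0.26]
```

View pics/w6.png

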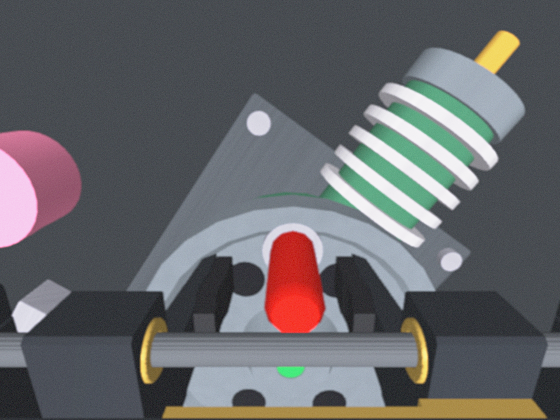

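Call:
drive_tool(
  increments=[
    {"rx": 0, "ry": 0, "rz": 0, "dx": 0.2, "dy": -0.2, "dz": 0.2, "fingers": 5},
    {"rx": 0, "ry": 0, "rz": 0, "dx": 0, "dy": 0, "dz": 0, "fingers": 2},
    {"rx": 0, "ry": 0, "rz": 0, "dx": 0, "dy": 0, "dz": 0, "fingers": 2},
    {"rx": 0, "ry": 0, "rz": 0, "dx": 0, "dy": 0, "dz": 0, "fingers": 2},
    {"rx": 0, "ry": 0, "rz": 0, "dx": 0, "dy": 0, "dz": 0, "fingers": 2},
    {"rx": 0, "ry": 0, "rz": 0, "dx": 0, "dy": 0, "dz": 0, "fingers": 2},
    {"rx": 0, "ry": 0, "rz": 0, "dx": 0, "dy": 0, "dz": 0, "fingers": 2},
  ],
)

```text
time_s: 8.08
ee_pos: [0.4593, 0.3236, 0.1389]
eef_rot: [-1.571, -0.001, 0.757]
force: [-1.4, -1.9, 5.2]
gripper_width: 0.0229
```

Run:
```python
from h import *
tomove((0.4578,0.3218,0.136)); s=env.read_state(); p=s['ee_pos'][:2]-[.5026,.2747]; print(np.hypot(*p),np.degrees(np.arctan2(p[1],p[0])),s['force'],s['torque'])
```

```text
t8.08 pos [0.4593 0.3236 0.1389] rot [-9.002e+01 -4.000e-02  4.340e+01] d cm dx,dy,dz [-0.23  0.29 -0.03]
0.06529110694809095 131.54139609188127 [-1.40681255 -1.85742754  5.16540942] [-0.21247717  0.09807742 -0.00665326]
```

Call:
drive_tool(
  increments=[
    {"rx": 0, "ry": 5.73, "rz": 0, "dx": 0.65, "dy": 0, "dz": -0.06, "fingers": 2},
    {"rx": 0, "ry": 5.73, "rz": 0, "dx": 0.65, "dy": 0, "dz": -0.05, "fingers": 2},
    {"rx": 0, "ry": 5.73, "rz": 0, "dx": 0.65, "dy": 0, "dz": -0.05, "fingers": 2},
    {"rx": 0, "ry": 5.73, "rz": 0, "dx": 0.65, "dy": 0, "dz": -0.05, "fingers": 2},
    {"rx": 0, "ry": 0, "rz": 0, "dx": 0, "dy": 0, "dz": 0, "fingers": 2},
  ],
)

```text
time_s: 8.5
ee_pos: [0.4828, 0.3369, 0.1389]
eef_rot: [-1.571, -0.002, 0.353]
force: [2.1, 0.9, 4.7]
gripper_width: 0.0231
```

```bash
cat >> h.py <<'E'
def wheel():
    s=env.read_state(); p=s['ee_pos'][:2]-np.array([.5026,.2747]); R=rot(s['eef_rot']); th=np.degrees(np.arctan2(p[1],p[0]))
    a=np.radians(th); f=s['force']
    print('t%.2f r%.4f th%.1f turned %.3f yaw+90 %.1f z%.4f grip%.4f'%(s['time_s'],np.hypot(*p),th,np.radians(133-th),np.degrees(s['eef_rot'][2])+90,s['ee_pos'][2],s['gripper_width']),'F along cw %.1f radial %.1f z %.1f'%(f[0]*np.sin(a)-f[1]*np.cos(a),f[0]*np.cos(a)+f[1]*np.sin(a),f[2]))
E
python3 -c "
from h import *
wheel()"
```

```text
t8.50 r0.0653 th107.7 turned 0.442 yaw+90 110.2 z0.1389 grip0.0231 F along cw 2.3 radial 0.2 z 4.7
```

Call:
drive_tool(
  increments=[
    {"rx": 0, "ry": 5.73, "rz": 0, "dx": 0.65, "dy": 0, "dz": -0.06, "fingers": 2},
    {"rx": 0, "ry": 5.73, "rz": 0, "dx": 0.65, "dy": 0, "dz": -0.05, "fingers": 2},
    {"rx": 0, "ry": 5.73, "rz": 0, "dx": 0.65, "dy": 0, "dz": -0.05, "fingers": 2},
    {"rx": 0, "ry": 0, "rz": 0, "dx": 0, "dy": 0, "dz": 0, "fingers": 2},
    {"rx": 0, "ry": 0, "rz": 0, "dx": 0, "dy": 0, "dz": 0, "fingers": 2},
  ],
)

```text
time_s: 8.92
ee_pos: [0.5017, 0.3399, 0.1389]
eef_rot: [-1.571, -0.003, 0.061]
force: [3.0, -2.2, 4.5]
gripper_width: 0.0233
```

```bash
python3 -c "
from h import *
wheel()"
```

```text
t8.92 r0.0652 th90.7 turned 0.737 yaw+90 93.5 z0.1389 grip0.0233 F along cw 2.9 radial -2.2 z 4.5
```

Call:
drive_tool(
  increments=[
    {"rx": 0, "ry": 2.86, "rz": 0, "dx": 0.325, "dy": 0, "dz": -0.02, "fingers": 2},
    {"rx": 0, "ry": 2.86, "rz": 0, "dx": 0.325, "dy": 0, "dz": -0.02, "fingers": 2},
    {"rx": 0, "ry": 2.86, "rz": 0, "dx": 0.325, "dy": 0, "dz": -0.02, "fingers": 2},
    {"rx": 0, "ry": 2.86, "rz": 0, "dx": 0.325, "dy": 0, "dz": -0.02, "fingers": 2},
  ],
)

```text
time_s: 9.25
ee_pos: [0.5129, 0.3389, 0.1389]
eef_rot: [-1.571, 0.001, -0.141]
force: [-4.1, -2.9, 8.9]
gripper_width: 0.023
```

```bash
python3 -c "
from h import *
wheel()"
```

```text
t9.25 r0.0650 th80.9 turned 0.910 yaw+90 81.9 z0.1389 grip0.0230 F along cw -3.6 radial -3.5 z 8.9
```

Call:
drive_tool(
  increments=[
    {"rx": 0, "ry": 2.86, "rz": 0, "dx": 0.325, "dy": 0, "dz": -0.02, "fingers": 2},
    {"rx": 0, "ry": 2.86, "rz": 0, "dx": 0.325, "dy": 0, "dz": -0.02, "fingers": 2},
    {"rx": 0, "ry": 2.86, "rz": 0, "dx": 0.325, "dy": 0, "dz": -0.02, "fingers": 2},
    {"rx": 0, "ry": 2.86, "rz": 0, "dx": 0.325, "dy": 0, "dz": -0.02, "fingers": 2},
  ],
)

```text
time_s: 9.58
ee_pos: [0.5253, 0.3354, 0.1389]
eef_rot: [-1.571, 0.001, -0.34]
force: [-4.8, -1.1, 8.8]
gripper_width: 0.0228
```

```bash
python3 -c "
from h import *
wheel()"
```

```text
t9.58 r0.0648 th69.5 turned 1.108 yaw+90 70.5 z0.1389 grip0.0228 F along cw -4.1 radial -2.7 z 8.8
```

Call:
drive_tool(
  increments=[
    {"rx": 0, "ry": 2.86, "rz": 0, "dx": 0.325, "dy": 0, "dz": -0.02, "fingers": 2},
    {"rx": 0, "ry": 2.86, "rz": 0, "dx": 0.325, "dy": 0, "dz": -0.02, "fingers": 2},
    {"rx": 0, "ry": 2.86, "rz": 0, "dx": 0.325, "dy": 0, "dz": -0.02, "fingers": 2},
    {"rx": 0, "ry": 2.86, "rz": 0, "dx": 0.325, "dy": 0, "dz": -0.02, "fingers": 2},
  ],
)

```text
time_s: 9.92
ee_pos: [0.5365, 0.3298, 0.1383]
eef_rot: [-1.571, 0.002, -0.54]
force: [-3.5, 1.2, 5.3]
gripper_width: 0.0237
```

```bash
python3 -c "
from h import *
wheel()"
```

```text
t9.92 r0.0647 th58.4 turned 1.301 yaw+90 59.0 z0.1383 grip0.0237 F along cw -3.6 radial -0.9 z 5.3
```

Call:
drive_tool(
  increments=[
    {"rx": 0, "ry": 2.86, "rz": 0, "dx": 0.325, "dy": 0, "dz": -0.02, "fingers": 2},
    {"rx": 0, "ry": 2.86, "rz": 0, "dx": 0.325, "dy": 0, "dz": -0.02, "fingers": 2},
    {"rx": 0, "ry": 2.86, "rz": 0, "dx": 0.325, "dy": 0, "dz": -0.02, "fingers": 2},
  ],
)

```text
time_s: 10.17
ee_pos: [0.5438, 0.3242, 0.1382]
eef_rot: [-1.572, 0.003, -0.69]
force: [-5.0, 2.4, 5.6]
gripper_width: 0.0234
```

```bash
python3 -c "
from h import *
wheel()"
```

```text
t10.17 r0.0644 th50.2 turned 1.445 yaw+90 50.5 z0.1382 grip0.0234 F along cw -5.4 radial -1.4 z 5.6
```

Call:
drive_tool(
  increments=[
    {"rx": 0, "ry": 2.86, "rz": 0, "dx": 0.325, "dy": 0, "dz": -0.01, "fingers": 2},
    {"rx": 0, "ry": 2.86, "rz": 0, "dx": 0.325, "dy": 0, "dz": -0.01, "fingers": 2},
    {"rx": 0, "ry": 2.86, "rz": 0, "dx": 0.325, "dy": 0, "dz": -0.01, "fingers": 2},
  ],
)

```text
time_s: 10.42
ee_pos: [0.5501, 0.318, 0.1382]
eef_rot: [-1.573, 0.004, -0.839]
force: [-8.7, 4.4, 8.5]
gripper_width: 0.0231
```

```bash
python3 -c "
from h import *
wheel()"
```

```text
t10.42 r0.0642 th42.4 turned 1.582 yaw+90 41.9 z0.1382 grip0.0231 F along cw -9.1 radial -3.5 z 8.5
```

Call:
drive_tool(
  increments=[
    {"rx": 0, "ry": 2.86, "rz": 0, "dx": 0.325, "dy": 0, "dz": -0.03, "fingers": 2},
    {"rx": 0, "ry": 2.86, "rz": 0, "dx": 0.325, "dy": 0, "dz": -0.03, "fingers": 2},
    {"rx": 0, "ry": 2.86, "rz": 0, "dx": 0.325, "dy": 0, "dz": -0.02, "fingers": 2},
  ],
)

```text
time_s: 10.67
ee_pos: [0.5552, 0.3111, 0.1382]
eef_rot: [-1.572, 0.006, -0.989]
force: [-9.3, 9.7, 7.6]
gripper_width: 0.023
```

```bash
python3 -c "
from h import *
wheel()"
```

```text
t10.67 r0.0639 th34.7 turned 1.716 yaw+90 33.3 z0.1382 grip0.0230 F along cw -13.3 radial -2.1 z 7.6
```

Call:
drive_tool(
  increments=[
    {"rx": 0, "ry": 2.86, "rz": 0, "dx": 0.325, "dy": 0, "dz": -0.02, "fingers": 2},
    {"rx": 0, "ry": 2.86, "rz": 0, "dx": 0.325, "dy": 0, "dz": -0.02, "fingers": 2},
  ],
)

```text
time_s: 10.83
ee_pos: [0.558, 0.3062, 0.1382]
eef_rot: [-1.573, 0.007, -1.088]
force: [-9.2, 11.6, 7.2]
gripper_width: 0.0233
```

```bash
python3 -c "
from h import *
wheel()"
```

```text
t10.83 r0.0637 th29.6 turned 1.804 yaw+90 27.6 z0.1382 grip0.0233 F along cw -14.6 radial -2.3 z 7.2
```

Call:
drive_tool(
  increments=[
    {"rx": 0, "ry": 2.86, "rz": 0, "dx": 0.325, "dy": 0, "dz": -0.01, "fingers": 2},
    {"rx": 0, "ry": 2.86, "rz": 0, "dx": 0.325, "dy": 0, "dz": -0.01, "fingers": 2},
  ],
)

```text
time_s: 11.0
ee_pos: [0.5608, 0.3001, 0.1382]
eef_rot: [-1.573, 0.006, -1.188]
force: [-9.8, 14.7, 7.5]
gripper_width: 0.0229
```

```bash
python3 -c "
from h import *
wheel()"
```

```text
t11.00 r0.0635 th23.5 turned 1.910 yaw+90 21.9 z0.1382 grip0.0229 F along cw -17.4 radial -3.1 z 7.5
```

Call:
drive_tool(
  increments=[
    {"rx": 0, "ry": 2.86, "rz": 0, "dx": 0.325, "dy": 0, "dz": 0, "fingers": 2},
    {"rx": 0, "ry": 2.86, "rz": 0, "dx": 0.325, "dy": 0, "dz": 0, "fingers": 2},
  ],
)

```text
time_s: 11.17
ee_pos: [0.5622, 0.2964, 0.1383]
eef_rot: [-1.573, 0.01, -1.288]
force: [-11.0, 20.2, 6.3]
gripper_width: 0.0232
```

```bash
python3 -c "
from h import *
wheel()"
```

```text
t11.17 r0.0634 th20.0 turned 1.972 yaw+90 16.2 z0.1383 grip0.0232 F along cw -22.8 radial -3.4 z 6.3
```

```bash
python3 -c "
from h import *
wheel()
c=cam('wrist','w7'); s=cam('side'); cv2.imwrite('pics/s7c.png',cv2.resize(s['img'][150:350,150:360,::-1],None,fx=3,fy=3))
wheel()"
```

```text
t11.17 r0.0634 th20.0 turned 1.972 yaw+90 16.2 z0.1383 grip0.0232 F along cw -22.8 radial -3.4 z 6.3
t11.27 r0.0634 th17.9 turned 2.008 yaw+90 16.3 z0.1382 grip0.0229 F along cw -7.5 radial -6.0 z 7.4
```

View pics/w7.png

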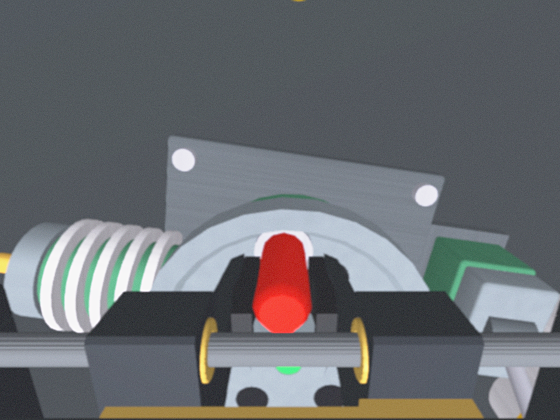

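View pics/s7c.png

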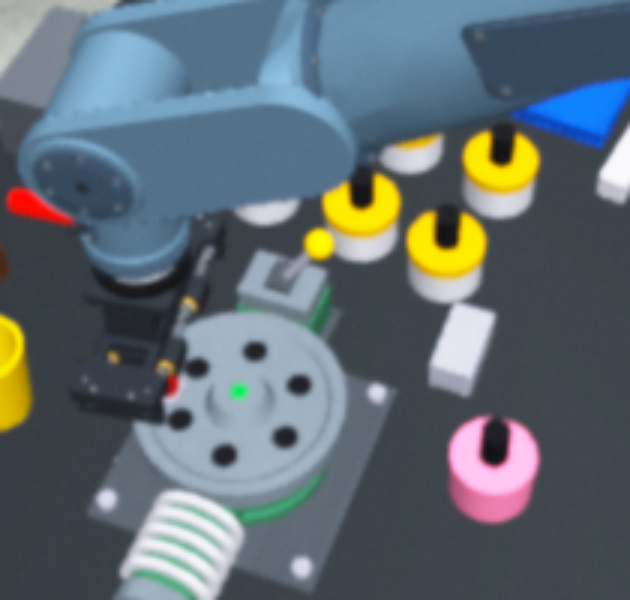

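Call:
drive_tool(
  increments=[
    {"rx": 0, "ry": 2.86, "rz": 0, "dx": 0.325, "dy": 0, "dz": -0.02, "fingers": 2},
    {"rx": 0, "ry": 0, "rz": 0, "dx": 0, "dy": 0, "dz": 0, "fingers": 2},
    {"rx": 0, "ry": 0, "rz": 0, "dx": 0, "dy": 0, "dz": 0, "fingers": 2},
  ],
)

```text
time_s: 11.52
ee_pos: [0.5642, 0.2889, 0.1382]
eef_rot: [-1.574, 0.002, -1.336]
force: [-8.1, 0.4, 8.8]
gripper_width: 0.0233
```

```bash
python3 -c "
from h import *
wheel()
s=cam('side'); cv2.imwrite('pics/s8c.png',cv2.resize(s['img'][250:310,195:265,::-1],None,fx=8,fy=8))
m,l,b=blobs(s,(45,80,60),(85,255,255),5); print([(x[1].round(1),x[2]) for x in b if abs(x[1][0]-229)<15])
c=cam('wrist','w8')"
```

```text
t11.52 r0.0633 th13.0 turned 2.095 yaw+90 13.5 z0.1382 grip0.0233 F along cw -2.2 radial -7.8 z 8.8
[(array([230.8, 252.2]), array([229, 251,   5,   3,  12], dtype=int32)), (array([229.1, 279.7]), array([226, 277,   7,   7,  37], dtype=int32)), (array([242. , 318.1]), array([227, 307,  31,  18, 169], dtype=int32))]
```

View pics/s8c.png

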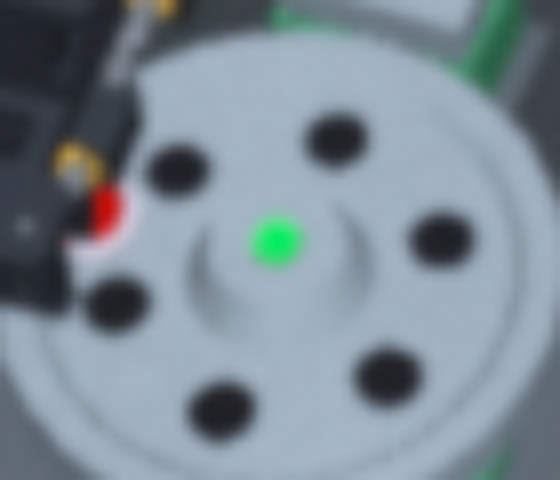

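View pics/w8.png

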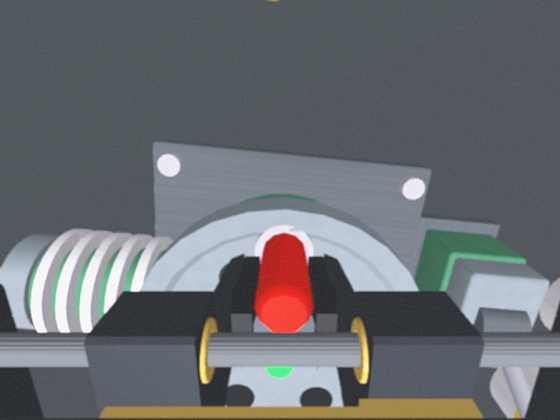

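Call:
drive_tool(
  increments=[
    {"rx": 0, "ry": 2.86, "rz": 0, "dx": 0.325, "dy": 0, "dz": -0.06, "fingers": 2},
    {"rx": 0, "ry": 2.86, "rz": 0, "dx": 0.325, "dy": 0, "dz": -0.06, "fingers": 2},
    {"rx": 0, "ry": 0, "rz": 0, "dx": 0, "dy": 0, "dz": 0, "fingers": 2},
    {"rx": 0, "ry": 0, "rz": 0, "dx": 0, "dy": 0, "dz": 0, "fingers": 2},
  ],
)

```text
time_s: 11.95
ee_pos: [0.5651, 0.2821, 0.1382]
eef_rot: [-1.573, 0.002, -1.436]
force: [-4.9, 2.0, 5.7]
gripper_width: 0.0234
```

```bash
python3 -c "
from h import *
wheel()
s=cam('side'); cv2.imwrite('pics/s9c.png',cv2.resize(s['img'][250:310,195:265,::-1],None,fx=8,fy=8))
m,l,b=blobs(s,(45,80,60),(85,255,255),5); print([(x[1].round(1),x[2]) for x in b if abs(x[1][0]-229)<15])
for z in (.108,.115,.124): print(proj(s,(.5026,.2747,z)))
"
```

```text
t11.95 r0.0629 th6.7 turned 2.204 yaw+90 7.7 z0.1382 grip0.0234 F along cw -2.5 radial -4.6 z 5.7
[(array([231.5, 252.3]), array([229, 251,   7,   3,  13], dtype=int32)), (array([229. , 279.1]), array([226, 276,   7,   7,  41], dtype=int32)), (array([242.1, 318. ]), array([226, 307,  32,  18, 169], dtype=int32))]
[228.91864765 279.69397674]
[228.72277745 278.17464489]
[228.46841385 276.20158969]
```

View pics/s9c.png

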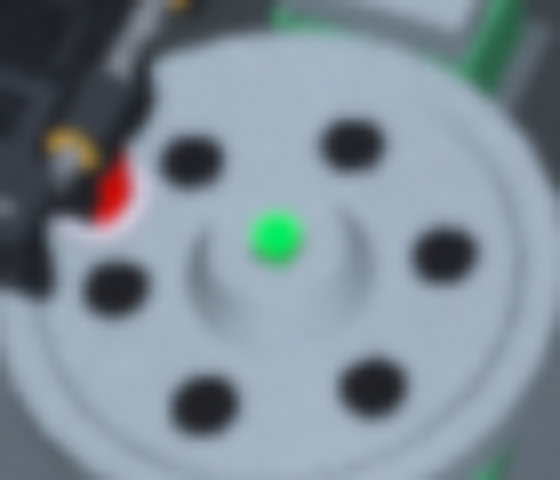

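Call:
drive_tool(
  increments=[
    {"rx": 0, "ry": 2.86, "rz": 0, "dx": 0.325, "dy": 0, "dz": -0.06, "fingers": 2},
    {"rx": 0, "ry": 1, "rz": 0, "dx": 0.12, "dy": 0, "dz": -0.04, "fingers": 2},
    {"rx": 0, "ry": 0, "rz": 0, "dx": 0, "dy": 0, "dz": 0, "fingers": 2},
    {"rx": 0, "ry": 0, "rz": 0, "dx": 0, "dy": 0, "dz": 0, "fingers": 2},
  ],
)

```text
time_s: 12.33
ee_pos: [0.5653, 0.2773, 0.1382]
eef_rot: [-1.572, 0.001, -1.504]
force: [-3.9, 2.7, 5.3]
gripper_width: 0.0231
```

```bash
python3 -c "
from h import *
wheel()
s=cam('side'); cv2.imwrite('pics/s10c.png',cv2.resize(s['img'][250:310,195:265,::-1],None,fx=8,fy=8))
m,l,b=blobs(s,(45,80,60),(85,255,255),5); print([(x[1].round(1),x[2]) for x in b if abs(x[1][0]-229)<15])
"
```

```text
t12.33 r0.0628 th2.3 turned 2.280 yaw+90 3.8 z0.1382 grip0.0231 F along cw -2.9 radial -3.8 z 5.3
[(array([231.3, 252.4]), array([229, 251,   7,   3,  14], dtype=int32)), (array([229. , 278.7]), array([226, 275,   7,   8,  45], dtype=int32)), (array([242.2, 318. ]), array([227, 307,  31,  18, 170], dtype=int32))]
```

View pics/s10c.png

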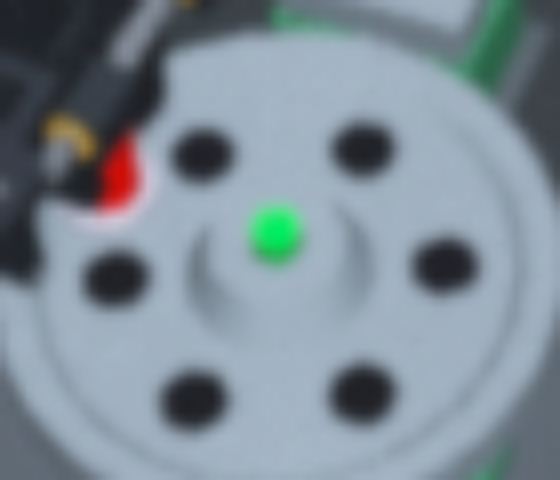

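Call:
drive_tool(
  increments=[
    {"rx": 0, "ry": 0, "rz": 0, "dx": 0, "dy": 0, "dz": 0, "fingers": 5},
    {"rx": 0, "ry": 0, "rz": 0, "dx": 0, "dy": 0, "dz": 0, "fingers": 5},
    {"rx": 0, "ry": 0, "rz": 0, "dx": 0, "dy": 0, "dz": 0, "fingers": 5},
    {"rx": 0, "ry": 0, "rz": 0, "dx": 0, "dy": 0, "dz": 0, "fingers": 5},
    {"rx": 0, "ry": 0, "rz": 0, "dx": 0, "dy": -2, "dz": 0, "fingers": 5},
    {"rx": 0, "ry": 0, "rz": 0, "dx": 0, "dy": -3, "dz": 0, "fingers": 5},
    {"rx": 0, "ry": 0, "rz": 0, "dx": 0, "dy": -3, "dz": 0, "fingers": 5},
    {"rx": 0, "ry": 0, "rz": 0, "dx": 0, "dy": -2, "dz": 0, "fingers": 0},
    {"rx": 0, "ry": 0, "rz": 0, "dx": 0, "dy": 0, "dz": 0, "fingers": 0},
  ],
)

```text
time_s: 13.13
ee_pos: [0.569, 0.2769, 0.2438]
eef_rot: [-1.562, 0.002, -1.507]
force: [0.9, -0.4, 0.4]
gripper_width: 0.0385
```

```bash
python3 -c "
from h import *
wheel()
s=cam('side'); cv2.imwrite('pics/s11c.png',cv2.resize(s['img'][200:310,165:295,::-1],None,fx=5,fy=5))
m,l,b=blobs(s,(45,80,60),(85,255,255),5); print([(x[1].round(1),x[2]) for x in b if abs(x[1][0]-229)<15])
R=rot((0,0,np.radians(7.7))); p=np.array([.5026,.2747,0])+R@np.array([-.0184-.055,-.138,.151]);print(p)
tomove(p)
"
```

```text
t13.13 r0.0664 th1.9 turned 2.288 yaw+90 3.6 z0.2438 grip0.0385 F along cw 0.4 radial 0.9 z 0.4
[(array([231.1, 252.3]), array([228, 251,   8,   3,  15], dtype=int32)), (array([229. , 278.7]), array([226, 275,   7,   8,  46], dtype=int32)), (array([242. , 318.1]), array([227, 307,  31,  18, 167], dtype=int32))]
[0.44835193 0.12810973 0.151     ]
t13.18 pos [0.5679 0.2766 0.241 ] rot [-8.969e+01  5.000e-02 -8.638e+01] d cm dx,dy,dz [ 14.07   8.92 -12.92]
```

View pics/s11c.png

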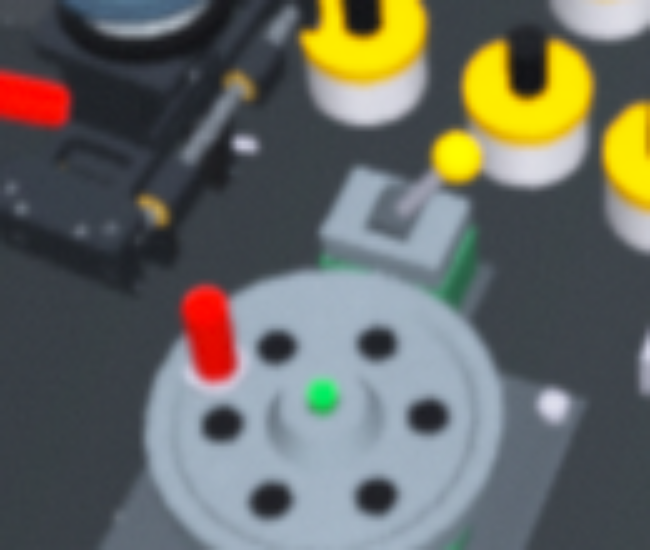

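Call:
drive_tool(
  increments=[
    {"rx": 0, "ry": -4.1, "rz": 0, "dx": 0, "dy": 0, "dz": 0, "fingers": 0},
    {"rx": 0, "ry": 0, "rz": 0, "dx": 2.62, "dy": 0, "dz": -2.77, "fingers": 0},
    {"rx": 0, "ry": 0, "rz": 0, "dx": 2.62, "dy": 0, "dz": -2.77, "fingers": 0},
    {"rx": 0, "ry": 0, "rz": 0, "dx": 2.62, "dy": 0, "dz": -2.77, "fingers": 0},
    {"rx": 0, "ry": 0, "rz": 0, "dx": 2.62, "dy": 0, "dz": -2.77, "fingers": 0},
    {"rx": 0, "ry": 0, "rz": 0, "dx": 2.62, "dy": 0, "dz": -2.77, "fingers": 0},
    {"rx": 0, "ry": 0, "rz": 0, "dx": 0, "dy": 0, "dz": 0, "fingers": 0},
    {"rx": 0, "ry": 0, "rz": 0, "dx": 0, "dy": 0, "dz": 0, "fingers": 0},
  ],
)

```text
time_s: 13.85
ee_pos: [0.4452, 0.1269, 0.2367]
eef_rot: [-1.573, 0.0, -1.439]
force: [-0.2, -0.5, 0.7]
gripper_width: 0.0004
```

```bash
python3 -c "
from h import *
R=rot((0,0,np.radians(7.7))); p=np.array([.5026,.2747,0])+R@np.array([-.0184-.055,-.138,.151]);print(p)
tomove(p)
"
```

```text
[0.44835193 0.12810973 0.151     ]
t13.85 pos [0.4452 0.1269 0.2367] rot [-9.012e+01  1.000e-02 -8.243e+01] d cm dx,dy,dz [-0.08  8.57  0.35]
```

Call:
drive_tool(
  increments=[
    {"rx": 0, "ry": 0, "rz": 0, "dx": 0, "dy": 3, "dz": 0, "fingers": 0},
    {"rx": 0, "ry": 0, "rz": 0, "dx": 0, "dy": 3, "dz": 0, "fingers": 0},
    {"rx": 0, "ry": 0, "rz": 0, "dx": 0, "dy": 2.5, "dz": 0, "fingers": 0},
    {"rx": 0, "ry": 0, "rz": 0, "dx": 0, "dy": 0, "dz": 0, "fingers": 0},
    {"rx": 0, "ry": 0, "rz": 0, "dx": 0, "dy": 0, "dz": 1, "fingers": 0},
    {"rx": 0, "ry": 0, "rz": 0, "dx": 0, "dy": 0, "dz": 1, "fingers": 0},
    {"rx": 0, "ry": 0, "rz": 0, "dx": 0, "dy": 0, "dz": 1, "fingers": 0},
    {"rx": 0, "ry": 0, "rz": 0, "dx": 0, "dy": 0, "dz": 1, "fingers": 0},
    {"rx": 0, "ry": 0, "rz": 0, "dx": 0, "dy": 0, "dz": 1, "fingers": 0},
    {"rx": 0, "ry": 0, "rz": 0, "dx": 0, "dy": 0, "dz": 1, "fingers": 0},
    {"rx": 0, "ry": 0, "rz": 0, "dx": 0, "dy": 0, "dz": 1, "fingers": 0},
    {"rx": 0, "ry": 0, "rz": 0, "dx": 0, "dy": 0, "dz": 1, "fingers": 0},
    {"rx": 0, "ry": 0, "rz": 0, "dx": 0, "dy": 0, "dz": 1, "fingers": 0},
    {"rx": 0, "ry": 0, "rz": 0, "dx": 0, "dy": 0, "dz": 0, "fingers": 0},
  ],
)

```text
time_s: 15.02
ee_pos: [0.5383, 0.1402, 0.1537]
eef_rot: [-1.568, -0.0, -1.436]
force: [-0.6, 0.3, 0.5]
gripper_width: 0.0004
```

```bash
python3 -c "
from h import *
R=rot((0,0,np.radians(7.7))); p=np.array([.5026,.2747,0])+R@np.array([.0584,-.138,.151]);print(p)
tomove(p); print(env.read_state()['force'])
"
```

```text
[0.57896351 0.14576911 0.151     ]
t15.02 pos [0.5383 0.1402 0.1537] rot [-8.986e+01 -1.000e-02 -8.230e+01] d cm dx,dy,dz [-0.01  0.28  4.1 ]
[-0.58756948  0.27396095  0.50540545]
```

Call:
drive_tool(
  increments=[
    {"rx": 0, "ry": 0, "rz": 0, "dx": 0, "dy": 0.2, "dz": 0.5, "fingers": 0},
    {"rx": 0, "ry": 0, "rz": 0, "dx": 0, "dy": 0, "dz": 0.5, "fingers": 0},
    {"rx": 0, "ry": 0, "rz": 0, "dx": 0, "dy": 0, "dz": 0.2, "fingers": 0},
    {"rx": 0, "ry": 0, "rz": 0, "dx": 0, "dy": 0, "dz": 0, "fingers": 0},
  ],
)

```text
time_s: 15.35
ee_pos: [0.5479, 0.1417, 0.151]
eef_rot: [-1.571, 0.0, -1.436]
force: [-1.1, 0.7, 0.5]
gripper_width: 0.0005
```

Call:
drive_tool(
  increments=[
    {"rx": 0, "ry": 0, "rz": 0, "dx": 0, "dy": 0, "dz": 0.3, "fingers": 0},
    {"rx": 0, "ry": 0, "rz": 0, "dx": 0, "dy": 0, "dz": 0, "fingers": 0},
  ],
)

```text
time_s: 15.52
ee_pos: [0.5509, 0.1422, 0.1512]
eef_rot: [-1.571, 0.0, -1.436]
force: [-0.3, -0.3, 0.4]
gripper_width: 0.0005
```

Call:
drive_tool(
  increments=[
    {"rx": 0, "ry": 0, "rz": 0, "dx": 0, "dy": 0, "dz": 0.2, "fingers": 0},
    {"rx": 0, "ry": 0, "rz": 0, "dx": 0, "dy": 0, "dz": 0, "fingers": 0},
  ],
)

```text
time_s: 15.68
ee_pos: [0.5529, 0.1424, 0.1513]
eef_rot: [-1.571, 0.0, -1.436]
force: [-1.8, -0.8, -0.3]
gripper_width: 0.0004
```

Call:
drive_tool(
  increments=[
    {"rx": 0, "ry": 0, "rz": 0, "dx": 0, "dy": 0, "dz": 0.3, "fingers": 0},
    {"rx": 0, "ry": 0, "rz": 0, "dx": 0, "dy": 0, "dz": 0, "fingers": 0},
  ],
)

```text
time_s: 15.85
ee_pos: [0.5544, 0.1427, 0.1507]
eef_rot: [-1.575, 0.0, -1.436]
force: [-6.7, -0.7, 2.3]
gripper_width: 0.0002
```

```bash
python3 -c "
from h import *
s=cam('side','s12'); m,l,b=blobs(s,*YEL,15)
for i,ce,st in b: print(ce.round(1),st)
cv2.imwrite('pics/s12c.png',cv2.resize(s['img'][180:310,165:295,::-1],None,fx=5,fy=5))
"
```

```text
[285.9 189.8] [274 179  25  21 351]
[316.3 204.3] [304 193  26  22 380]
[270.  218.5] [257 208  27  21 398]
[225.2 220.4] [222 218   8   6  28]
[298.1 231.8] [285 220  28  23 430]
[145.4 272.9] [128 254  33  40 980]
[196.8 362.1] [192 355  11  15  91]
```

View pics/s12c.png

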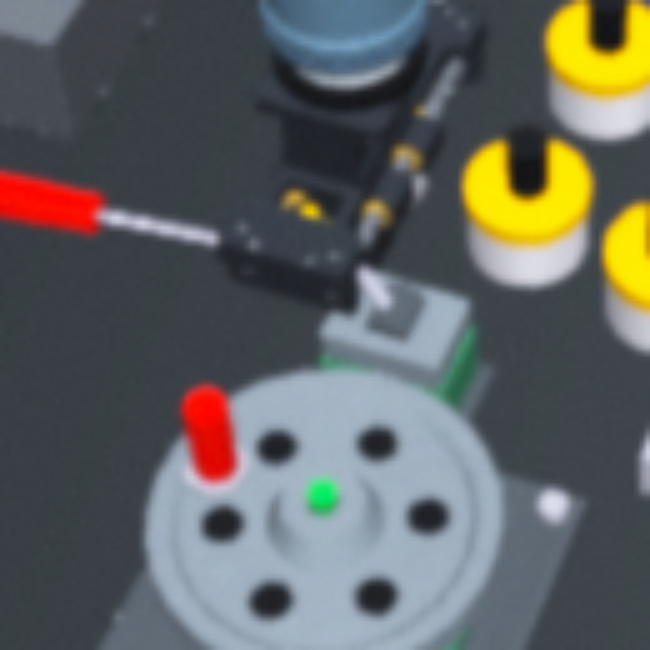

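Call:
drive_tool(
  increments=[
    {"rx": 0, "ry": 0, "rz": 0, "dx": 0, "dy": 0, "dz": 0.15, "fingers": 0},
    {"rx": 0, "ry": 0, "rz": 0, "dx": 0, "dy": 0, "dz": 0, "fingers": 0},
    {"rx": 0, "ry": 0, "rz": 0, "dx": 0, "dy": 0, "dz": 0, "fingers": 0},
  ],
)

```text
time_s: 16.15
ee_pos: [0.5547, 0.1428, 0.1506]
eef_rot: [-1.577, 0.0, -1.436]
force: [-10.6, -2.0, 4.8]
gripper_width: 0.0007
```

Call:
drive_tool(
  increments=[
    {"rx": 0, "ry": 0, "rz": 0, "dx": 0, "dy": 0, "dz": -1, "fingers": 0},
    {"rx": 0, "ry": 0, "rz": 0, "dx": 0, "dy": 0, "dz": -2, "fingers": 0},
    {"rx": 0, "ry": 0, "rz": 0, "dx": 0, "dy": -3, "dz": 0, "fingers": 0},
    {"rx": 0, "ry": 0, "rz": 0, "dx": 0, "dy": -3, "dz": 0, "fingers": 4.5},
    {"rx": 0, "ry": 0, "rz": 0, "dx": 4, "dy": 0, "dz": -1, "fingers": 4.5},
    {"rx": 0, "ry": 0, "rz": 0, "dx": 4, "dy": 0, "dz": -1, "fingers": 4.5},
    {"rx": 0, "ry": 0, "rz": 0, "dx": 4, "dy": 0, "dz": -1, "fingers": 4.5},
    {"rx": 0, "ry": 0, "rz": 0, "dx": 2, "dy": 0, "dz": -1, "fingers": 4.5},
    {"rx": 0, "ry": 0, "rz": 0, "dx": 0, "dy": 0, "dz": 0, "fingers": 4.5},
  ],
)

```text
time_s: 16.9
ee_pos: [0.5065, -0.0089, 0.2117]
eef_rot: [-1.57, -0.002, -1.44]
force: [0.0, -0.4, 0.7]
gripper_width: 0.0381
```

```bash
python3 -c "
from h import *
s=cam('side','s13'); t=cam('top','t13')
def show(c):
  m,l,b=blobs(c,*YEL,15)
  for i,ce,st in b:
    pts=np.argwhere(l==i)[:,::-1].astype(np.int32); M=cv2.moments(cv2.convexHull(pts))
    hc=(M['m10']/M['m00'],M['m01']/M['m00']); print(ce.round(1),st,onz(c,hc,.05).round(4))
show(s);show(t)
R=rot((0,0,np.radians(7.7))); p=np.array([.5026,.2747,0])+R@np.array([.0584,-.138,.149]);print('ball exp',proj(s,p),proj(t,p))
tomove((.437,.0095,.078))
"
```

```text
[288.6 191.2] [274 180  25  20 257] [ 0.5357 -0.1165  0.05  ]
[316.3 204.3] [304 193  26  22 380] [ 0.4346 -0.11    0.05  ]
[237.3 206.3] [224 195  27  22 389] [0.6416 0.0104 0.05  ]
[270.  218.5] [257 208  27  21 399] [0.5317 0.0057 0.05  ]
[228.6 223.3] [224 219  11  10  83] [0.6274 0.0816 0.05  ]
[298.1 231.8] [285 220  28  23 431] [0.4362 0.011  0.05  ]
[145.4 272.9] [128 254  33  40 980] [0.7342 0.3323 0.05  ]
[196.8 362. ] [192 355  11  15  90] [0.4729 0.4728 0.05  ]
[143.4 129. ] [128 113  32  33 764] [0.7351 0.3387 0.05  ]
[266.9 158.7] [254 152  25  16 233] [0.6611 0.0034 0.05  ]
[207.9 181.5] [203 177  11  10  91] [0.5958 0.1592 0.05  ]
[318.7 202.4] [311 189  16  28 272] [ 0.5475 -0.1376  0.05  ]
[ 86.2 223.6] [ 83 221   7   6  38] [0.4744 0.4765 0.05  ]
[262.6 241.6] [249 228  28  28 583] [0.4384 0.0083 0.05  ]
[307.7 243.4] [294 230  28  28 566] [ 0.4365 -0.1122  0.05  ]
ball exp [228.90356482 223.06972909] [208.41736509 181.68005618]
t17.00 pos [ 0.507  -0.0058  0.2116] rot [-89.93  -0.   -82.42] d cm dx,dy,dz [-2.44 13.35 -6.75]
```

View pics/s13.png

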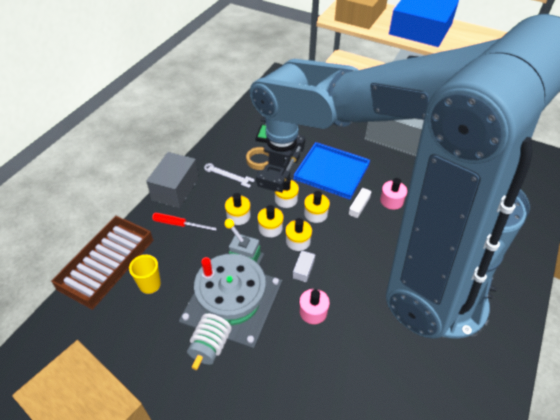

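Call:
drive_tool(
  increments=[
    {"rx": 0, "ry": 0, "rz": 0, "dx": -1.2, "dy": 0, "dz": -3.3, "fingers": 4.5},
    {"rx": 0, "ry": 0, "rz": 0, "dx": -1.2, "dy": 0, "dz": -3.3, "fingers": 4.5},
    {"rx": 0, "ry": 0, "rz": 0, "dx": 0, "dy": 0, "dz": 0, "fingers": 4.5},
    {"rx": 0, "ry": 0, "rz": 0, "dx": 0, "dy": 2.5, "dz": 0, "fingers": 4.5},
    {"rx": 0, "ry": 0, "rz": 0, "dx": 0, "dy": 3, "dz": 0, "fingers": 4.5},
    {"rx": 0, "ry": 0, "rz": 0, "dx": 0, "dy": 3, "dz": 0, "fingers": 4.5},
    {"rx": 0, "ry": 0, "rz": 0, "dx": 0, "dy": 0, "dz": 0, "fingers": 4.5},
  ],
)

```text
time_s: 17.58
ee_pos: [0.4349, 0.0117, 0.1217]
eef_rot: [-1.578, 0.003, -1.435]
force: [-1.2, -0.0, -0.5]
gripper_width: 0.0455
```

```bash
python3 -c "
from h import *
tomove((.437,.0095,.078)); c=cam('wrist','w14')
"
```

```text
t17.58 pos [0.4349 0.0117 0.1217] rot [-90.44   0.19 -82.2 ] d cm dx,dy,dz [0.26 4.37 0.22]
```

View pics/w14.png

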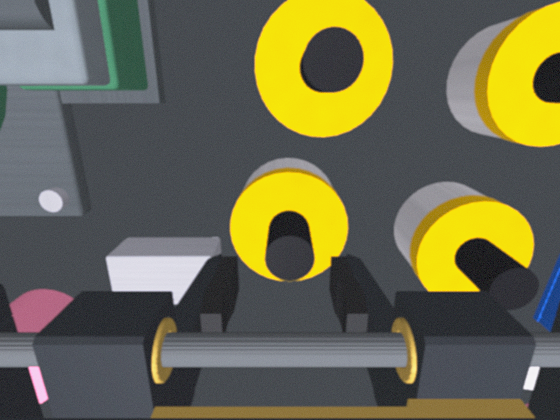

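Call:
drive_tool(
  increments=[
    {"rx": 0, "ry": 0, "rz": 0, "dx": 0.2, "dy": 1.5, "dz": 0.2, "fingers": 4.5},
    {"rx": 0, "ry": 0, "rz": 0, "dx": 0, "dy": 1.5, "dz": 0, "fingers": 4.5},
    {"rx": 0, "ry": 0, "rz": 0, "dx": 0, "dy": 1.0, "dz": 0, "fingers": 4.5},
    {"rx": 0, "ry": 0, "rz": 0, "dx": 0, "dy": 0.3, "dz": 0, "fingers": 4.5},
    {"rx": 0, "ry": 0, "rz": 0, "dx": 0, "dy": 0, "dz": 0, "fingers": 2},
    {"rx": 0, "ry": 0, "rz": 0, "dx": 0, "dy": 0, "dz": 0, "fingers": 2},
    {"rx": 0, "ry": 0, "rz": 0, "dx": 0, "dy": 0, "dz": 0, "fingers": 2},
    {"rx": 0, "ry": 0, "rz": 0, "dx": 0, "dy": 0, "dz": 0, "fingers": 2},
    {"rx": 0, "ry": 0, "rz": 0, "dx": 0, "dy": 0, "dz": 0, "fingers": 2},
    {"rx": 0, "ry": 0, "rz": 0, "dx": 0, "dy": 0, "dz": 0, "fingers": 2},
  ],
)

```text
time_s: 18.47
ee_pos: [0.441, 0.0081, 0.0841]
eef_rot: [-1.569, -0.0, -1.436]
force: [-0.5, 2.9, 5.3]
gripper_width: 0.025
```

Call:
drive_tool(
  increments=[
    {"rx": 0, "ry": 0, "rz": 0, "dx": 0, "dy": -1, "dz": 0, "fingers": 2},
    {"rx": 0, "ry": 0, "rz": 0, "dx": 0, "dy": -1, "dz": 0, "fingers": 2},
    {"rx": 0, "ry": 0, "rz": 0, "dx": 0, "dy": 0, "dz": 0, "fingers": 2},
    {"rx": 0, "ry": 0, "rz": 0, "dx": 0, "dy": 0, "dz": 0, "fingers": 2},
    {"rx": 0, "ry": 0, "rz": 0, "dx": 0, "dy": 0, "dz": 0, "fingers": 2},
    {"rx": 0, "ry": 0, "rz": 0, "dx": 0, "dy": 0, "dz": 0, "fingers": 2},
  ],
)

```text
time_s: 18.97
ee_pos: [0.4399, 0.0081, 0.103]
eef_rot: [-1.571, 0.0, -1.436]
force: [0.0, -1.1, -1.0]
gripper_width: 0.0253
```

```bash
python3 -c "
from h import *
s=cam('side'); cv2.imwrite('pics/s15.png',cv2.resize(s['img'][160:280,220:380,::-1],None,fx=4,fy=4))
f=[]
for i in range(3): f.append(env.read_state()['force'].round(2)); cam('top')
print(f); tomove((.437,.0095,.082))
"
```

```text
[array([-0.38, -1.32, -1.93]), array([-0.18,  0.01, -0.94]), array([-0.08,  0.34, -1.72])]
t19.17 pos [0.44   0.0081 0.1029] rot [-9.004e+01  1.000e-02 -8.228e+01] d cm dx,dy,dz [-0.18  2.09 -0.28]
```

View pics/s15.png

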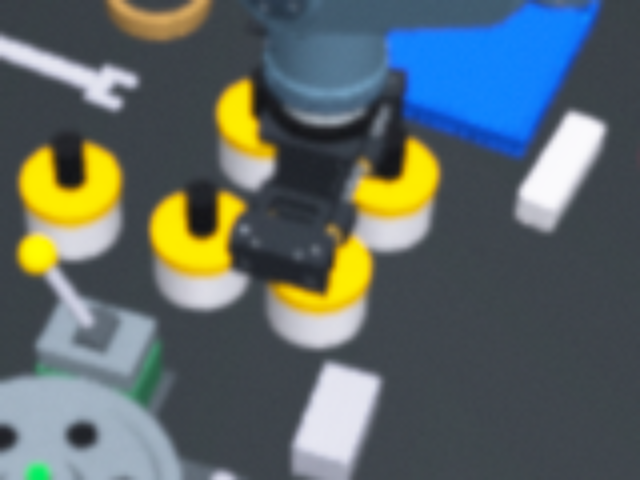

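Call:
drive_tool(
  increments=[
    {"rx": 0, "ry": 0, "rz": 0, "dx": 0, "dy": 1, "dz": 0, "fingers": 2},
    {"rx": 0, "ry": 0, "rz": 0, "dx": 0, "dy": 0.7, "dz": 0, "fingers": 2},
    {"rx": 0, "ry": 0, "rz": 0, "dx": 0, "dy": 0.3, "dz": 0, "fingers": 2},
    {"rx": 0, "ry": 0, "rz": 0, "dx": 0, "dy": 0, "dz": 0, "fingers": 2},
    {"rx": 0, "ry": 0, "rz": 0, "dx": 0, "dy": 0, "dz": 0, "fingers": 4.5},
    {"rx": 0, "ry": 0, "rz": 0, "dx": 0, "dy": 0, "dz": 0, "fingers": 4.5},
    {"rx": 0, "ry": 0, "rz": 0, "dx": 0, "dy": 0, "dz": 0, "fingers": 4.5},
    {"rx": 0, "ry": 0, "rz": 0, "dx": 0, "dy": 0, "dz": 0, "fingers": 4.5},
    {"rx": 0, "ry": 0, "rz": 0, "dx": 0, "dy": -2, "dz": 0, "fingers": 4.5},
    {"rx": 0, "ry": 0, "rz": 0, "dx": 0, "dy": -3, "dz": 0, "fingers": 4.5},
    {"rx": 0, "ry": 0, "rz": 0, "dx": 0, "dy": -2, "dz": 0, "fingers": 4.5},
    {"rx": 0, "ry": 0, "rz": 0, "dx": 0, "dy": 0, "dz": 0, "fingers": 4.5},
    {"rx": 0, "ry": 0, "rz": 0, "dx": 4, "dy": 0, "dz": -0.7, "fingers": 4.5},
    {"rx": 0, "ry": 0, "rz": 0, "dx": 4, "dy": 0, "dz": -0.7, "fingers": 4.5},
    {"rx": 0, "ry": 0, "rz": 0, "dx": 3.7, "dy": 0, "dz": -0.7, "fingers": 4.5},
    {"rx": 0, "ry": 0, "rz": 0, "dx": 0, "dy": 0, "dz": 0, "fingers": 4.5},
    {"rx": 0, "ry": 0, "rz": 0, "dx": 0, "dy": 0, "dz": 0, "fingers": 4.5},
  ],
)

```text
time_s: 20.58
ee_pos: [0.4346, -0.1122, 0.1523]
eef_rot: [-1.572, 0.001, -1.44]
force: [0.8, -0.2, -0.1]
gripper_width: 0.0449
```

```bash
cat >> h.py <<'E'
def tins(c,z=.05):
    m,l,b=blobs(c,*YEL,60)
    for i,ce,st in b:
        pts=np.argwhere(l==i)[:,::-1].astype(np.int32); M=cv2.moments(cv2.convexHull(pts)); hc=(M['m10']/M['m00'],M['m01']/M['m00']); p=onz(c,hc,z)
        if -.45<p[1]<.1: print('tin?',st,p[:2].round(4))
E
python3 -c "
from h import *
tomove((.4355,-.111,.08)); tins(cam('side','s16')); tins(cam('top'))
"
```

```text
t20.58 pos [ 0.4346 -0.1122  0.1523] rot [-9.005e+01  4.000e-02 -8.253e+01] d cm dx,dy,dz [-0.1   7.23  0.11]
tin? [274 179  25  21 351] [ 0.5435 -0.1197]
tin? [304 193  26  22 379] [ 0.4345 -0.11  ]
tin? [224 195  27  22 388] [0.6416 0.0104]
tin? [257 208  27  21 401] [0.5316 0.0058]
tin? [224 219  11  10  83] [0.6274 0.0816]
tin? [285 220  28  23 426] [0.4353 0.0102]
tin? [251 152  28  28 554] [0.6441 0.0082]
tin? [299 189  28  20 303] [ 0.555  -0.1229]
tin? [252 192  28  28 568] [0.5344 0.0029]
tin? [249 228  26  29 550] [0.4369 0.01  ]
```

View pics/s16.png

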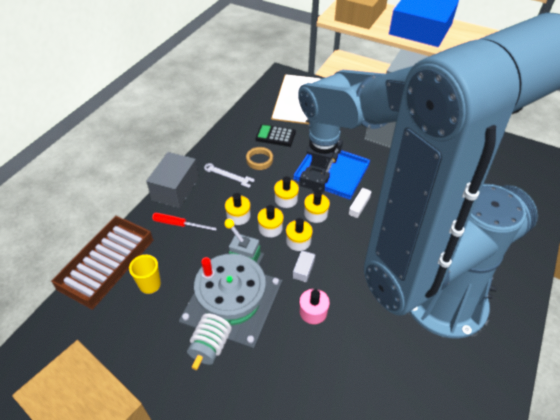

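Call:
drive_tool(
  increments=[
    {"rx": 0, "ry": 0, "rz": 0, "dx": 0, "dy": 2, "dz": 0.1, "fingers": 4.5},
    {"rx": 0, "ry": 0, "rz": 0, "dx": 0, "dy": 2, "dz": 0, "fingers": 4.5},
    {"rx": 0, "ry": 0, "rz": 0, "dx": 0, "dy": 2, "dz": 0, "fingers": 4.5},
    {"rx": 0, "ry": 0, "rz": 0, "dx": 0, "dy": 1, "dz": 0, "fingers": 4.5},
    {"rx": 0, "ry": 0, "rz": 0, "dx": 0, "dy": 0.2, "dz": 0, "fingers": 4.5},
    {"rx": 0, "ry": 0, "rz": 0, "dx": 0, "dy": 0, "dz": 0, "fingers": 2},
    {"rx": 0, "ry": 0, "rz": 0, "dx": 0, "dy": 0, "dz": 0, "fingers": 2},
    {"rx": 0, "ry": 0, "rz": 0, "dx": 0, "dy": 0, "dz": 0, "fingers": 2},
    {"rx": 0, "ry": 0, "rz": 0, "dx": 0, "dy": 0, "dz": 0, "fingers": 2},
    {"rx": 0, "ry": 0, "rz": 0, "dx": 0, "dy": 0, "dz": 0, "fingers": 2},
    {"rx": 0, "ry": 0, "rz": 0, "dx": 0, "dy": 0, "dz": 0, "fingers": 2},
  ],
)

```text
time_s: 21.6
ee_pos: [0.437, -0.1111, 0.0822]
eef_rot: [-1.569, -0.001, -1.436]
force: [0.3, -0.2, 4.0]
gripper_width: 0.0251
```

Call:
drive_tool(
  increments=[
    {"rx": 0, "ry": 0, "rz": 0, "dx": 0, "dy": -1, "dz": 0, "fingers": 2},
    {"rx": 0, "ry": 0, "rz": 0, "dx": 0, "dy": -1, "dz": 0, "fingers": 2},
    {"rx": 0, "ry": 0, "rz": 0, "dx": 0, "dy": 0, "dz": 0, "fingers": 2},
    {"rx": 0, "ry": 0, "rz": 0, "dx": 0, "dy": 0, "dz": 0, "fingers": 2},
    {"rx": 0, "ry": 0, "rz": 0, "dx": 0, "dy": 0, "dz": 0, "fingers": 2},
  ],
)

```text
time_s: 22.02
ee_pos: [0.4361, -0.1105, 0.1014]
eef_rot: [-1.571, -0.0, -1.436]
force: [0.1, 1.0, -1.6]
gripper_width: 0.025
```

Call:
drive_tool(
  increments=[
    {"rx": 0, "ry": 0, "rz": 0, "dx": 0, "dy": 0, "dz": 0, "fingers": 2},
  ],
)

```text
time_s: 22.1
ee_pos: [0.4358, -0.1104, 0.101]
eef_rot: [-1.571, 0.0, -1.436]
force: [-0.4, 0.5, -1.9]
gripper_width: 0.0255
```

Call:
drive_tool(
  increments=[
    {"rx": 0, "ry": 0, "rz": 0, "dx": 0, "dy": 1, "dz": 0, "fingers": 2},
    {"rx": 0, "ry": 0, "rz": 0, "dx": 0, "dy": 0.7, "dz": 0, "fingers": 2},
    {"rx": 0, "ry": 0, "rz": 0, "dx": 0, "dy": 0.3, "dz": 0, "fingers": 2},
    {"rx": 0, "ry": 0, "rz": 0, "dx": 0, "dy": 0, "dz": 0, "fingers": 2},
    {"rx": 0, "ry": 0, "rz": 0, "dx": 0, "dy": 0, "dz": 0, "fingers": 4.5},
    {"rx": 0, "ry": 0, "rz": 0, "dx": 0, "dy": 0, "dz": 0, "fingers": 4.5},
    {"rx": 0, "ry": 0, "rz": 0, "dx": 0, "dy": 0, "dz": 0, "fingers": 4.5},
    {"rx": 0, "ry": 0, "rz": 0, "dx": 0, "dy": 0, "dz": 0, "fingers": 4.5},
    {"rx": 0, "ry": 0, "rz": 0, "dx": 0, "dy": -2, "dz": 0, "fingers": 4.5},
    {"rx": 0, "ry": 0, "rz": 0, "dx": 0, "dy": -3, "dz": 0, "fingers": 4.5},
    {"rx": 0, "ry": 0, "rz": 0, "dx": 0, "dy": -2, "dz": 0, "fingers": 4.5},
    {"rx": 0, "ry": 0, "rz": 0, "dx": 0, "dy": 0, "dz": 0, "fingers": 4.5},
    {"rx": 0, "ry": 0, "rz": 0, "dx": 0.8, "dy": 0, "dz": 3.5, "fingers": 4.5},
    {"rx": 0, "ry": 0, "rz": 0, "dx": 0.8, "dy": 0, "dz": 3.5, "fingers": 4.5},
    {"rx": 0, "ry": 0, "rz": 0, "dx": 0.8, "dy": 0, "dz": 3.5, "fingers": 4.5},
    {"rx": 0, "ry": 0, "rz": 0, "dx": 0, "dy": 0, "dz": 0, "fingers": 4.5},
    {"rx": 0, "ry": 0, "rz": 0, "dx": 0, "dy": 0, "dz": 0, "fingers": 4.5},
  ],
)

```text
time_s: 23.52
ee_pos: [0.5437, -0.12, 0.1492]
eef_rot: [-1.573, 0.001, -1.435]
force: [0.1, 0.0, -1.3]
gripper_width: 0.0449
```

```bash
python3 -c "
from h import *
tomove((.5445,-.121,.08)); tins(cam('side','s17')); tins(cam('top'))
"
```

```text
t23.52 pos [ 0.5437 -0.12    0.1492] rot [-9.013e+01  8.000e-02 -8.224e+01] d cm dx,dy,dz [0.12 6.92 0.08]
tin? [274 179  25  21 351] [ 0.5435 -0.1197]
tin? [224 195  27  22 388] [0.6416 0.0104]
tin? [304 194  26  21 380] [ 0.4334 -0.1087]
tin? [257 208  27  21 400] [0.5316 0.0057]
tin? [224 219  11  10  84] [0.6273 0.0816]
tin? [285 220  28  23 425] [0.4353 0.0102]
tin? [251 152  28  28 551] [0.6442 0.0081]
tin? [252 192  28  28 542] [0.535  0.0041]
tin? [303 207  23  10 160] [ 0.5231 -0.1273]
tin? [249 228  18  27 293] [0.4413 0.0224]
```

Call:
drive_tool(
  increments=[
    {"rx": 0, "ry": 0, "rz": 0, "dx": 0.1, "dy": 2, "dz": 0.1, "fingers": 4.5},
    {"rx": 0, "ry": 0, "rz": 0, "dx": 0, "dy": 2, "dz": 0, "fingers": 4.5},
    {"rx": 0, "ry": 0, "rz": 0, "dx": 0, "dy": 1.8, "dz": 0, "fingers": 4.5},
    {"rx": 0, "ry": 0, "rz": 0, "dx": 0, "dy": 1, "dz": 0, "fingers": 4.5},
    {"rx": 0, "ry": 0, "rz": 0, "dx": 0, "dy": 0.2, "dz": 0, "fingers": 4.5},
    {"rx": 0, "ry": 0, "rz": 0, "dx": 0, "dy": 0, "dz": 0, "fingers": 2},
    {"rx": 0, "ry": 0, "rz": 0, "dx": 0, "dy": 0, "dz": 0, "fingers": 2},
    {"rx": 0, "ry": 0, "rz": 0, "dx": 0, "dy": 0, "dz": 0, "fingers": 2},
    {"rx": 0, "ry": 0, "rz": 0, "dx": 0, "dy": 0, "dz": 0, "fingers": 2},
    {"rx": 0, "ry": 0, "rz": 0, "dx": 0, "dy": 0, "dz": 0, "fingers": 2},
    {"rx": 0, "ry": 0, "rz": 0, "dx": 0, "dy": 0, "dz": 0, "fingers": 2},
  ],
)

```text
time_s: 24.53
ee_pos: [0.5453, -0.1214, 0.0825]
eef_rot: [-1.569, -0.001, -1.436]
force: [-1.9, 0.7, 6.2]
gripper_width: 0.0252
```

Call:
drive_tool(
  increments=[
    {"rx": 0, "ry": 0, "rz": 0, "dx": 0, "dy": -1, "dz": 0, "fingers": 2},
    {"rx": 0, "ry": 0, "rz": 0, "dx": 0, "dy": -1, "dz": 0, "fingers": 2},
    {"rx": 0, "ry": 0, "rz": 0, "dx": 0, "dy": 0, "dz": 0, "fingers": 2},
    {"rx": 0, "ry": 0, "rz": 0, "dx": 0, "dy": 0, "dz": 0, "fingers": 2},
    {"rx": 0, "ry": 0, "rz": 0, "dx": 0, "dy": 0, "dz": 0, "fingers": 2},
  ],
)

```text
time_s: 24.95
ee_pos: [0.5445, -0.121, 0.1013]
eef_rot: [-1.571, -0.0, -1.436]
force: [-0.2, 0.2, -1.6]
gripper_width: 0.0253
```

Call:
drive_tool(
  increments=[
    {"rx": 0, "ry": 0, "rz": 0, "dx": 0, "dy": 0, "dz": 0, "fingers": 2},
  ],
)

```text
time_s: 25.03
ee_pos: [0.5442, -0.121, 0.1009]
eef_rot: [-1.571, 0.0, -1.436]
force: [-0.5, 0.0, -1.8]
gripper_width: 0.025
```

Call:
drive_tool(
  increments=[
    {"rx": 0, "ry": 0, "rz": 0, "dx": 0, "dy": 1, "dz": 0, "fingers": 2},
    {"rx": 0, "ry": 0, "rz": 0, "dx": 0, "dy": 0.7, "dz": 0, "fingers": 2},
    {"rx": 0, "ry": 0, "rz": 0, "dx": 0, "dy": 0.3, "dz": 0, "fingers": 2},
    {"rx": 0, "ry": 0, "rz": 0, "dx": 0, "dy": 0, "dz": 0, "fingers": 2},
    {"rx": 0, "ry": 0, "rz": 0, "dx": 0, "dy": 0, "dz": 0, "fingers": 4.5},
    {"rx": 0, "ry": 0, "rz": 0, "dx": 0, "dy": 0, "dz": 0, "fingers": 4.5},
    {"rx": 0, "ry": 0, "rz": 0, "dx": 0, "dy": 0, "dz": 0, "fingers": 4.5},
    {"rx": 0, "ry": 0, "rz": 0, "dx": 0, "dy": 0, "dz": 0, "fingers": 4.5},
    {"rx": 0, "ry": 0, "rz": 0, "dx": 0, "dy": -2, "dz": 0, "fingers": 4.5},
    {"rx": 0, "ry": 0, "rz": 0, "dx": 0, "dy": -3, "dz": 0, "fingers": 4.5},
    {"rx": 0, "ry": 0, "rz": 0, "dx": 0, "dy": -2, "dz": 0, "fingers": 4.5},
    {"rx": 0, "ry": 0, "rz": 0, "dx": 0, "dy": 0, "dz": 0, "fingers": 4.5},
    {"rx": 0, "ry": 0, "rz": 0, "dx": -3.1, "dy": 0, "dz": 0.15, "fingers": 4.5},
    {"rx": 0, "ry": 0, "rz": 0, "dx": -3.1, "dy": 0, "dz": 0.15, "fingers": 4.5},
    {"rx": 0, "ry": 0, "rz": 0, "dx": -3.2, "dy": 0, "dz": 0.15, "fingers": 4.5},
    {"rx": 0, "ry": 0, "rz": 0, "dx": -3.2, "dy": 0, "dz": 0.15, "fingers": 4.5},
    {"rx": 0, "ry": 0, "rz": 0, "dx": 0, "dy": 0, "dz": 0, "fingers": 4.5},
    {"rx": 0, "ry": 0, "rz": 0, "dx": 0, "dy": 0, "dz": 0, "fingers": 4.5},
  ],
)

```text
time_s: 26.53
ee_pos: [0.5329, 0.006, 0.1502]
eef_rot: [-1.572, 0.0, -1.433]
force: [0.4, -0.3, 0.6]
gripper_width: 0.0449
```

```bash
python3 -c "
from h import *
tomove((.533,.0043,.08)); tins(cam('side','s18')); tins(cam('top'))
"
```

```text
t26.53 pos [0.5329 0.006  0.1502] rot [-9.008e+01  2.000e-02 -8.210e+01] d cm dx,dy,dz [ 0.18  7.02 -0.  ]
tin? [277 180  22  20 316] [ 0.5389 -0.1197]
tin? [224 195  27  22 378] [0.6418 0.0112]
tin? [304 194  26  21 381] [ 0.4334 -0.1087]
tin? [257 208  27  21 400] [0.5316 0.0057]
tin? [224 219  11  10  84] [0.6273 0.0816]
tin? [285 220  28  23 427] [0.4354 0.0104]
tin? [256 152  22  10 128] [0.6698 0.0021]
tin? [300 190  27  28 455] [ 0.5436 -0.125 ]
tin? [254 208  25  12 215] [5.14e-01 2.00e-04]
tin? [252 228  22  12 169] [0.4607 0.0056]
tin? [294 230  28  29 570] [ 0.4351 -0.1116]
```

Call:
drive_tool(
  increments=[
    {"rx": 0, "ry": 0, "rz": 0, "dx": 0.1, "dy": 2, "dz": 0, "fingers": 4.5},
    {"rx": 0, "ry": 0, "rz": 0, "dx": 0, "dy": 2, "dz": 0, "fingers": 4.5},
    {"rx": 0, "ry": 0, "rz": 0, "dx": 0, "dy": 1.9, "dz": 0, "fingers": 4.5},
    {"rx": 0, "ry": 0, "rz": 0, "dx": 0, "dy": 1, "dz": 0, "fingers": 4.5},
    {"rx": 0, "ry": 0, "rz": 0, "dx": 0, "dy": 0.2, "dz": 0, "fingers": 4.5},
    {"rx": 0, "ry": 0, "rz": 0, "dx": 0, "dy": 0, "dz": 0, "fingers": 2},
    {"rx": 0, "ry": 0, "rz": 0, "dx": 0, "dy": 0, "dz": 0, "fingers": 2},
    {"rx": 0, "ry": 0, "rz": 0, "dx": 0, "dy": 0, "dz": 0, "fingers": 2},
    {"rx": 0, "ry": 0, "rz": 0, "dx": 0, "dy": 0, "dz": 0, "fingers": 2},
    {"rx": 0, "ry": 0, "rz": 0, "dx": 0, "dy": 0, "dz": 0, "fingers": 2},
    {"rx": 0, "ry": 0, "rz": 0, "dx": 0, "dy": 0, "dz": 0, "fingers": 2},
  ],
)

```text
time_s: 27.55
ee_pos: [0.5345, 0.0038, 0.0813]
eef_rot: [-1.569, -0.0, -1.436]
force: [-0.2, 4.1, 4.6]
gripper_width: 0.0251
```

Call:
drive_tool(
  increments=[
    {"rx": 0, "ry": 0, "rz": 0, "dx": 0, "dy": -1, "dz": 0, "fingers": 2},
    {"rx": 0, "ry": 0, "rz": 0, "dx": 0, "dy": -1, "dz": 0, "fingers": 2},
    {"rx": 0, "ry": 0, "rz": 0, "dx": 0, "dy": 0, "dz": 0, "fingers": 2},
    {"rx": 0, "ry": 0, "rz": 0, "dx": 0, "dy": 0, "dz": 0, "fingers": 2},
    {"rx": 0, "ry": 0, "rz": 0, "dx": 0, "dy": 0, "dz": 0, "fingers": 2},
  ],
)

```text
time_s: 27.97
ee_pos: [0.5334, 0.0035, 0.1001]
eef_rot: [-1.571, -0.0, -1.436]
force: [-0.1, 1.0, -6.0]
gripper_width: 0.0256
```

Call:
drive_tool(
  increments=[
    {"rx": 0, "ry": 0, "rz": 0, "dx": 0, "dy": 0, "dz": 0, "fingers": 2},
  ],
)

```text
time_s: 28.05
ee_pos: [0.5332, 0.0036, 0.0997]
eef_rot: [-1.572, 0.0, -1.436]
force: [-0.2, 0.3, -5.8]
gripper_width: 0.0253
```

Call:
drive_tool(
  increments=[
    {"rx": 0, "ry": 0, "rz": 0, "dx": 0, "dy": -1.3, "dz": 0, "fingers": 2},
    {"rx": 0, "ry": 0, "rz": 0, "dx": 2.09, "dy": 0, "dz": 1.68, "fingers": 2},
    {"rx": 0, "ry": 0, "rz": 0, "dx": 2.09, "dy": 0, "dz": 1.68, "fingers": 2},
    {"rx": 0, "ry": 0, "rz": 0, "dx": 2.09, "dy": 0, "dz": 1.68, "fingers": 2},
    {"rx": 0, "ry": 0, "rz": 0, "dx": 2.09, "dy": 0, "dz": 1.68, "fingers": 2},
    {"rx": 0, "ry": 0, "rz": 0, "dx": 2.09, "dy": 0, "dz": 1.68, "fingers": 2},
    {"rx": 0, "ry": 0, "rz": 0, "dx": 2.09, "dy": 0, "dz": 1.68, "fingers": 2},
    {"rx": 0, "ry": 0, "rz": 0, "dx": 0, "dy": 0, "dz": 0, "fingers": 2},
    {"rx": 0, "ry": 0, "rz": 0, "dx": 0, "dy": 0, "dz": 0, "fingers": 2},
  ],
)

```text
time_s: 28.8
ee_pos: [0.6506, -0.1083, 0.1121]
eef_rot: [-1.572, 0.0, -1.438]
force: [-0.8, 0.5, -6.8]
gripper_width: 0.0255
```

```bash
python3 -c "
from h import *
tomove((.6,-.2,.113)); s=cam('side','s19'); print(env.read_state()['force'],env.read_state()['gripper_width'])
"
```

```text
t28.80 pos [ 0.6506 -0.1083  0.1121] rot [-9.006e+01  3.000e-02 -8.238e+01] d cm dx,dy,dz [ 8.41 -0.09 -6.23]
[-0.0368771  -0.43520943 -6.63035923] 0.025390264172507896
```

View pics/s19.png

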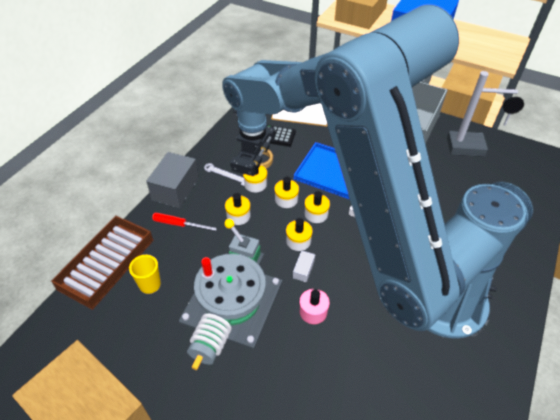

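Call:
drive_tool(
  increments=[
    {"rx": 0, "ry": 0, "rz": 0, "dx": 2.1, "dy": 0, "dz": -1.55, "fingers": 2},
    {"rx": 0, "ry": 0, "rz": 0, "dx": 2.1, "dy": 0, "dz": -1.55, "fingers": 2},
    {"rx": 0, "ry": 0, "rz": 0, "dx": 2.1, "dy": 0, "dz": -1.55, "fingers": 2},
    {"rx": 0, "ry": 0, "rz": 0, "dx": 2.1, "dy": -0.5, "dz": -1.55, "fingers": 2},
    {"rx": 0, "ry": 0, "rz": 0, "dx": 1.8, "dy": 0, "dz": -1.95, "fingers": 2},
    {"rx": 0, "ry": 0, "rz": 0, "dx": 1.8, "dy": 0, "dz": -1.95, "fingers": 2},
    {"rx": 0, "ry": 0, "rz": 0, "dx": 1.8, "dy": 0, "dz": -1.95, "fingers": 2},
    {"rx": 0, "ry": 0, "rz": 0, "dx": 1.8, "dy": 0, "dz": -1.95, "fingers": 2},
    {"rx": 0, "ry": 0, "rz": 0, "dx": 1.8, "dy": 0, "dz": -1.95, "fingers": 2},
    {"rx": 0, "ry": 0, "rz": 0, "dx": 0, "dy": 0, "dz": 0, "fingers": 2},
    {"rx": 0, "ry": 0, "rz": 0, "dx": 0, "dy": 0, "dz": 0, "fingers": 2},
  ],
)

```text
time_s: 29.77
ee_pos: [0.5144, -0.3009, 0.1179]
eef_rot: [-1.571, 0.001, -1.438]
force: [-0.5, -0.3, -6.1]
gripper_width: 0.0253
```

```bash
python3 -c "
from h import *
tomove((.515,-.303,.087)); s=cam('side','s20'); cam('wrist','w20'); print(env.read_state()['force'],env.read_state()['gripper_width'])
cv2.imwrite('pics/s20c.png',cv2.resize(s['img'][100:240,220:420,::-1],None,fx=4,fy=4))
"
```

```text
t29.77 pos [ 0.5144 -0.3009  0.1179] rot [-9.004e+01  6.000e-02 -8.239e+01] d cm dx,dy,dz [0.22 3.09 0.03]
[-1.05142882  0.35158118 -5.43886404] 0.025027350996572568
```

View pics/s20c.png

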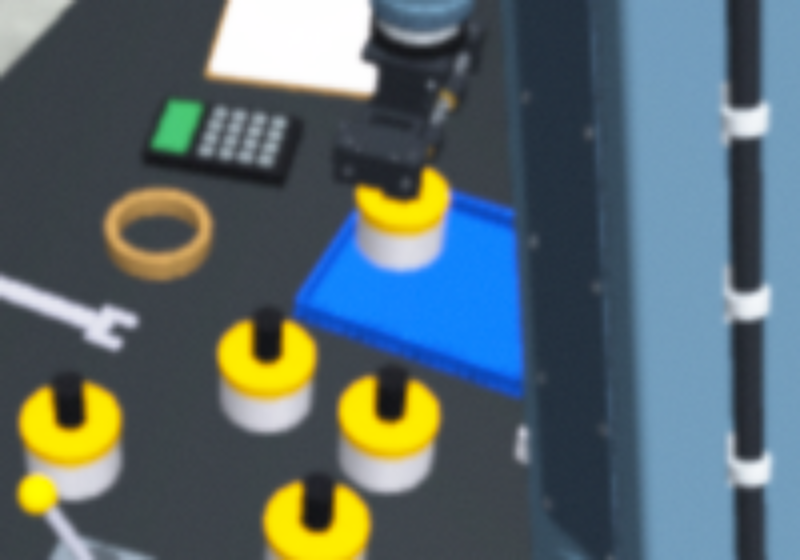

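View pics/w20.png

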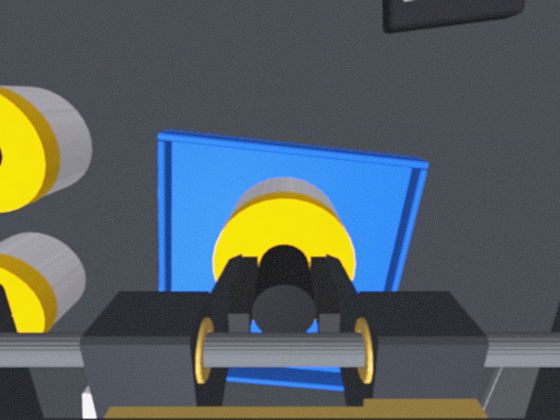

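Call:
drive_tool(
  increments=[
    {"rx": 0, "ry": 0, "rz": 0, "dx": 0.1, "dy": 1, "dz": 0, "fingers": 2},
    {"rx": 0, "ry": 0, "rz": 0, "dx": 0, "dy": 1, "dz": 0, "fingers": 2},
    {"rx": 0, "ry": 0, "rz": 0, "dx": 0, "dy": 0.7, "dz": 0, "fingers": 2},
    {"rx": 0, "ry": 0, "rz": 0, "dx": 0, "dy": 0.4, "dz": 0, "fingers": 2},
    {"rx": 0, "ry": 0, "rz": 0, "dx": 0, "dy": 0.1, "dz": 0, "fingers": 2},
    {"rx": 0, "ry": 0, "rz": 0, "dx": 0, "dy": 0, "dz": 0, "fingers": 2},
  ],
)

```text
time_s: 30.37
ee_pos: [0.5155, -0.3006, 0.0867]
eef_rot: [-1.573, 0.003, -1.435]
force: [-6.9, 4.8, 8.7]
gripper_width: 0.0249
```

Call:
drive_tool(
  increments=[
    {"rx": 0, "ry": 0, "rz": 0, "dx": 0, "dy": -0.1, "dz": 0, "fingers": 2},
    {"rx": 0, "ry": 0, "rz": 0, "dx": 0, "dy": 0, "dz": 0, "fingers": 4.5},
    {"rx": 0, "ry": 0, "rz": 0, "dx": 0, "dy": 0, "dz": 0, "fingers": 4.5},
    {"rx": 0, "ry": 0, "rz": 0, "dx": 0, "dy": 0, "dz": 0, "fingers": 4.5},
    {"rx": 0, "ry": 0, "rz": 0, "dx": 0, "dy": 0, "dz": 0, "fingers": 4.5},
    {"rx": 0, "ry": 0, "rz": 0, "dx": 0, "dy": -2, "dz": 0, "fingers": 4.5},
    {"rx": 0, "ry": 0, "rz": 0, "dx": 0, "dy": -3, "dz": 0, "fingers": 4.5},
    {"rx": 0, "ry": 0, "rz": 0, "dx": 0, "dy": -3, "dz": 0, "fingers": 4.5},
    {"rx": 0, "ry": 0, "rz": 0, "dx": 0, "dy": 0, "dz": 0, "fingers": 4.5},
  ],
)

```text
time_s: 31.12
ee_pos: [0.5189, -0.3045, 0.174]
eef_rot: [-1.564, -0.008, -1.436]
force: [0.9, -0.8, 1.3]
gripper_width: 0.0452
```

```bash
python3 -c "
from h import *
tomove((.6425,.0093,.165)); tins(cam('side','s21'));tins(cam('top','t21'))
"
```

```text
t31.12 pos [ 0.5189 -0.3045  0.174 ] rot [-89.59  -0.47 -82.28] d cm dx,dy,dz [-29.44   0.77  16.46]
tin? [309 149  21  17 264] [ 0.5134 -0.3016]
tin? [274 180  25  20 356] [ 0.5423 -0.1189]
tin? [224 195  27  22 388] [0.6416 0.0104]
tin? [304 194  26  21 380] [ 0.4334 -0.1087]
tin? [224 219  11  10  84] [0.6274 0.0819]
tin? [285 220  28  23 425] [0.4353 0.0103]
tin? [251 152  28  28 552] [0.6441 0.0081]
tin? [298 189  29  29 564] [ 0.5447 -0.1222]
tin? [249 228  29  29 601] [0.4372 0.0075]
tin? [294 230  28  29 590] [ 0.4352 -0.1119]
```

View pics/s21.png

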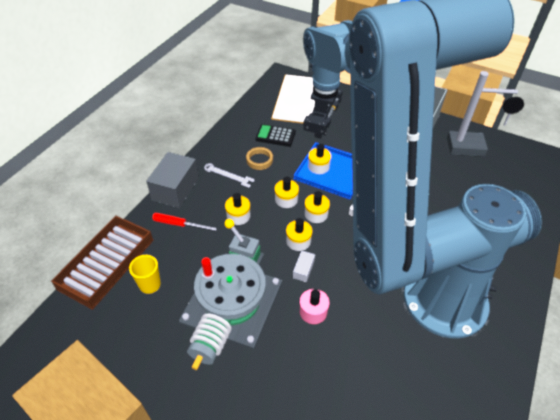

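Call:
drive_tool(
  increments=[
    {"rx": 0, "ry": 0, "rz": 0, "dx": -3.27, "dy": 0, "dz": 1.83, "fingers": 4.5},
    {"rx": 0, "ry": 0, "rz": 0, "dx": -3.27, "dy": 0, "dz": 1.83, "fingers": 4.5},
    {"rx": 0, "ry": 0, "rz": 0, "dx": -3.27, "dy": 0, "dz": 1.83, "fingers": 4.5},
    {"rx": 0, "ry": 0, "rz": 0, "dx": -3.27, "dy": 0, "dz": 1.83, "fingers": 4.5},
    {"rx": 0, "ry": 0, "rz": 0, "dx": -3.27, "dy": 0, "dz": 1.83, "fingers": 4.5},
    {"rx": 0, "ry": 0, "rz": 0, "dx": -3.27, "dy": 0, "dz": 1.83, "fingers": 4.5},
    {"rx": 0, "ry": 0, "rz": 0, "dx": -3.27, "dy": 0, "dz": 1.83, "fingers": 4.5},
    {"rx": 0, "ry": 0, "rz": 0, "dx": -3.27, "dy": 0, "dz": 1.83, "fingers": 4.5},
    {"rx": 0, "ry": 0, "rz": 0, "dx": -3.27, "dy": 0, "dz": 1.83, "fingers": 4.5},
    {"rx": 0, "ry": 0, "rz": 0, "dx": 0, "dy": 0, "dz": 0, "fingers": 4.5},
    {"rx": 0, "ry": 0, "rz": 0, "dx": 0, "dy": 0, "dz": 0, "fingers": 4.5},
    {"rx": 0, "ry": 0, "rz": 0, "dx": 0, "dy": 0, "dz": 0, "fingers": 4.5},
  ],
)

```text
time_s: 32.22
ee_pos: [0.6387, 0.0117, 0.1657]
eef_rot: [-1.573, 0.0, -1.435]
force: [0.6, -0.3, -0.3]
gripper_width: 0.045
```

```bash
python3 -c "
from h import *
tomove((.6425,.0093,.08)); tins(cam('side','s22'));tins(cam('top','t22'))
"
```

```text
t32.22 pos [0.6387 0.0117 0.1657] rot [-9.014e+01  2.000e-02 -8.224e+01] d cm dx,dy,dz [0.29 8.56 0.37]
tin? [309 149  21  17 264] [ 0.5134 -0.3016]
tin? [274 180  25  20 355] [ 0.5423 -0.1189]
tin? [224 195  27  22 390] [0.6414 0.0105]
tin? [304 194  26  21 380] [ 0.4334 -0.1087]
tin? [224 219  11  10  85] [0.6273 0.0819]
tin? [285 220  28  23 424] [0.4352 0.0103]
tin? [252 164  25  16 274] [0.6291 0.009 ]
tin? [298 190  29  28 552] [ 0.5443 -0.1221]
tin? [366 203  27  26 445] [ 0.5147 -0.3023]
tin? [268 231   9  24 152] [ 0.4353 -0.0169]
tin? [294 230  28  29 577] [ 0.4352 -0.1117]
```

Call:
drive_tool(
  increments=[
    {"rx": 0, "ry": 0, "rz": 0, "dx": 0.25, "dy": 2, "dz": 0.3, "fingers": 4.5},
    {"rx": 0, "ry": 0, "rz": 0, "dx": 0, "dy": 2.5, "dz": 0, "fingers": 4.5},
    {"rx": 0, "ry": 0, "rz": 0, "dx": 0, "dy": 2.5, "dz": 0, "fingers": 4.5},
    {"rx": 0, "ry": 0, "rz": 0, "dx": 0, "dy": 1.2, "dz": 0, "fingers": 4.5},
    {"rx": 0, "ry": 0, "rz": 0, "dx": 0, "dy": 0.4, "dz": 0, "fingers": 4.5},
    {"rx": 0, "ry": 0, "rz": 0, "dx": 0, "dy": 0, "dz": 0, "fingers": 2},
    {"rx": 0, "ry": 0, "rz": 0, "dx": 0, "dy": 0, "dz": 0, "fingers": 2},
    {"rx": 0, "ry": 0, "rz": 0, "dx": 0, "dy": 0, "dz": 0, "fingers": 2},
    {"rx": 0, "ry": 0, "rz": 0, "dx": 0, "dy": 0, "dz": 0, "fingers": 2},
    {"rx": 0, "ry": 0, "rz": 0, "dx": 0, "dy": 0, "dz": 0, "fingers": 2},
    {"rx": 0, "ry": 0, "rz": 0, "dx": 0, "dy": 0, "dz": 0, "fingers": 2},
  ],
)

```text
time_s: 33.23
ee_pos: [0.644, 0.0096, 0.083]
eef_rot: [-1.568, -0.001, -1.436]
force: [-0.4, 0.1, 6.4]
gripper_width: 0.0254
```

Call:
drive_tool(
  increments=[
    {"rx": 0, "ry": 0, "rz": 0, "dx": 0, "dy": -1, "dz": 0, "fingers": 2},
    {"rx": 0, "ry": 0, "rz": 0, "dx": 0, "dy": -1, "dz": 0, "fingers": 2},
    {"rx": 0, "ry": 0, "rz": 0, "dx": 0, "dy": 0, "dz": 0, "fingers": 2},
    {"rx": 0, "ry": 0, "rz": 0, "dx": 0, "dy": 0, "dz": 0, "fingers": 2},
    {"rx": 0, "ry": 0, "rz": 0, "dx": 0, "dy": 0, "dz": 0, "fingers": 2},
  ],
)

```text
time_s: 33.65
ee_pos: [0.6424, 0.0098, 0.1008]
eef_rot: [-1.572, 0.0, -1.436]
force: [-0.3, -0.3, -5.8]
gripper_width: 0.0253
```

Call:
drive_tool(
  increments=[
    {"rx": 0, "ry": 0, "rz": 0, "dx": 0, "dy": 0, "dz": 0, "fingers": 2},
  ],
)

```text
time_s: 33.73
ee_pos: [0.6422, 0.0098, 0.1005]
eef_rot: [-1.572, 0.0, -1.436]
force: [1.1, -0.0, -5.5]
gripper_width: 0.0248
```

Call:
drive_tool(
  increments=[
    {"rx": 0, "ry": 0, "rz": 0, "dx": 0, "dy": -1.3, "dz": 0, "fingers": 2},
    {"rx": 0, "ry": 0, "rz": 0, "dx": 2.93, "dy": 0, "dz": -0.2, "fingers": 2},
    {"rx": 0, "ry": 0, "rz": 0, "dx": 2.93, "dy": -0.5, "dz": -0.2, "fingers": 2},
    {"rx": 0, "ry": 0, "rz": 0, "dx": 2.93, "dy": 0, "dz": -0.2, "fingers": 2},
    {"rx": 0, "ry": 0, "rz": 0, "dx": 2.93, "dy": 0, "dz": -0.2, "fingers": 2},
    {"rx": 0, "ry": 0, "rz": 0, "dx": 2.85, "dy": 0, "dz": -2.07, "fingers": 2},
    {"rx": 0, "ry": 0, "rz": 0, "dx": 2.85, "dy": 0, "dz": -2.07, "fingers": 2},
    {"rx": 0, "ry": 0, "rz": 0, "dx": 2.85, "dy": 0, "dz": -2.07, "fingers": 2},
    {"rx": 0, "ry": 0, "rz": 0, "dx": 0, "dy": 0, "dz": 0, "fingers": 2},
    {"rx": 0, "ry": 0, "rz": 0, "dx": 0, "dy": 0, "dz": 0, "fingers": 2},
  ],
)

```text
time_s: 34.57
ee_pos: [0.5999, -0.2028, 0.1199]
eef_rot: [-1.571, -0.0, -1.44]
force: [0.2, 0.7, -6.3]
gripper_width: 0.0255
```

```bash
python3 -c "
from h import *
tomove((.5,-.212,.118)); print(env.read_state()['force'],env.read_state()['gripper_width']);tins(cam('side','s23'))
"
```

```text
t34.57 pos [ 0.5999 -0.2028  0.1199] rot [-8.999e+01 -1.000e-02 -8.250e+01] d cm dx,dy,dz [ -0.39   0.19 -10.02]
[ 0.18618686  0.74190594 -6.25184438] 0.025477626813189474
tin? [309 149  21  17 264] [ 0.5134 -0.3016]
tin? [271 150  25  19 274] [ 0.6094 -0.2331]
tin? [274 180  25  20 356] [ 0.5423 -0.1189]
tin? [304 194  26  21 380] [ 0.4334 -0.1087]
tin? [224 218  11  11  94] [0.6276 0.08  ]
tin? [285 220  28  23 425] [0.4353 0.0102]
```

View pics/s23.png

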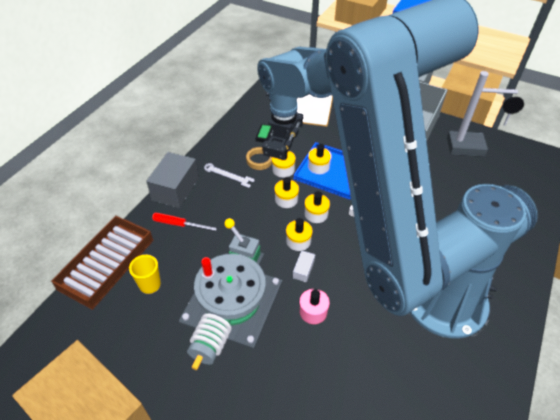

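Call:
drive_tool(
  increments=[
    {"rx": 0, "ry": 0, "rz": 0, "dx": -0.1, "dy": 0, "dz": -2.5, "fingers": 2},
    {"rx": 0, "ry": 0, "rz": 0, "dx": -0.1, "dy": 0, "dz": -2.5, "fingers": 2},
    {"rx": 0, "ry": 0, "rz": 0, "dx": -0.1, "dy": 0, "dz": -2.5, "fingers": 2},
    {"rx": 0, "ry": 0, "rz": 0, "dx": -0.1, "dy": 0, "dz": -2.5, "fingers": 2},
    {"rx": 0, "ry": 0, "rz": 0, "dx": -0.05, "dy": 0, "dz": -2.35, "fingers": 2},
    {"rx": 0, "ry": 0, "rz": 0, "dx": -0.05, "dy": 0, "dz": -2.35, "fingers": 2},
    {"rx": 0, "ry": 0, "rz": 0, "dx": -0.05, "dy": 0, "dz": -2.35, "fingers": 2},
    {"rx": 0, "ry": 0, "rz": 0, "dx": 2.68, "dy": 0, "dz": -0.87, "fingers": 2},
    {"rx": 0, "ry": 0, "rz": 0, "dx": 2.68, "dy": 0, "dz": -0.87, "fingers": 2},
    {"rx": 0, "ry": 0, "rz": 0, "dx": 2.68, "dy": 0, "dz": -0.87, "fingers": 2},
    {"rx": 0, "ry": 0, "rz": 0, "dx": 0, "dy": 0, "dz": 0, "fingers": 2},
    {"rx": 0, "ry": 0, "rz": 0, "dx": 0, "dy": 0, "dz": 0, "fingers": 2},
  ],
)

```text
time_s: 35.62
ee_pos: [0.4166, -0.302, 0.12]
eef_rot: [-1.57, -0.001, -1.437]
force: [-0.0, 0.5, -5.0]
gripper_width: 0.0251
```

```bash
python3 -c "
from h import *
tomove((.416,-.303,.087)); print(env.read_state()['force'],env.read_state()['gripper_width']);cam('wrist','w24'); cam('top','t24')
"
```

```text
t35.62 pos [ 0.4166 -0.302   0.12  ] rot [-8.994e+01 -6.000e-02 -8.233e+01] d cm dx,dy,dz [ 0.09  3.3  -0.08]
[-0.0362134   0.53672965 -5.04451006] 0.025121179102435557
```

View pics/w24.png

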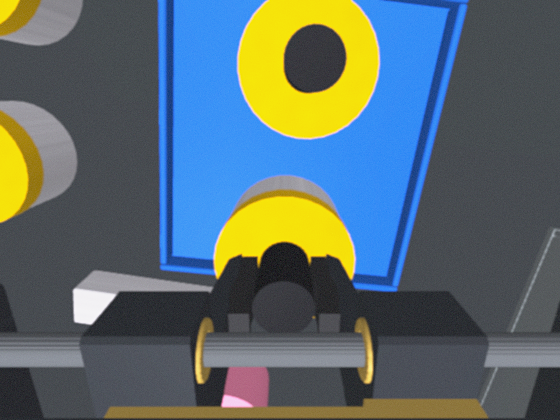

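Call:
drive_tool(
  increments=[
    {"rx": 0, "ry": 0, "rz": 0, "dx": 0.1, "dy": 1, "dz": 0.4, "fingers": 2},
    {"rx": 0, "ry": 0, "rz": 0, "dx": 0, "dy": 1, "dz": 0, "fingers": 2},
    {"rx": 0, "ry": 0, "rz": 0, "dx": 0, "dy": 0.7, "dz": 0, "fingers": 2},
    {"rx": 0, "ry": 0, "rz": 0, "dx": 0, "dy": 0.4, "dz": 0, "fingers": 2},
    {"rx": 0, "ry": 0, "rz": 0, "dx": 0, "dy": 0.1, "dz": 0, "fingers": 2},
    {"rx": 0, "ry": 0, "rz": 0, "dx": 0, "dy": 0, "dz": 0, "fingers": 2},
  ],
)

```text
time_s: 36.22
ee_pos: [0.4198, -0.3007, 0.0883]
eef_rot: [-1.572, 0.002, -1.435]
force: [-8.3, 6.7, 15.5]
gripper_width: 0.0257
```

Call:
drive_tool(
  increments=[
    {"rx": 0, "ry": 0, "rz": 0, "dx": 0, "dy": -0.2, "dz": 0, "fingers": 2},
    {"rx": 0, "ry": 0, "rz": 0, "dx": 0, "dy": 0, "dz": 0, "fingers": 2},
    {"rx": 0, "ry": 0, "rz": 0, "dx": 0, "dy": 0, "dz": 0, "fingers": 4.5},
    {"rx": 0, "ry": 0, "rz": 0, "dx": 0, "dy": 0, "dz": 0, "fingers": 4.5},
    {"rx": 0, "ry": 0, "rz": 0, "dx": 0, "dy": 0, "dz": 0, "fingers": 4.5},
    {"rx": 0, "ry": 0, "rz": 0, "dx": 0, "dy": 0, "dz": 0, "fingers": 4.5},
    {"rx": 0, "ry": 0, "rz": 0, "dx": 0, "dy": -2, "dz": 0, "fingers": 4.5},
    {"rx": 0, "ry": 0, "rz": 0, "dx": 0, "dy": -3, "dz": 0, "fingers": 4.5},
    {"rx": 0, "ry": 0, "rz": 0, "dx": 0, "dy": -3, "dz": 0, "fingers": 4.5},
    {"rx": 0, "ry": 0, "rz": 0, "dx": 0, "dy": -4, "dz": 0, "fingers": 4.5},
    {"rx": 0, "ry": 0, "rz": 0, "dx": 0, "dy": 0, "dz": 0, "fingers": 4.5},
  ],
)

```text
time_s: 37.13
ee_pos: [0.423, -0.3048, 0.2172]
eef_rot: [-1.564, -0.011, -1.436]
force: [0.3, -1.9, 0.7]
gripper_width: 0.0448
```

Call:
drive_tool(
  increments=[
    {"rx": 0, "ry": 0, "rz": 0, "dx": 4, "dy": 0, "dz": 0, "fingers": 4.5},
    {"rx": 0, "ry": 0, "rz": 0, "dx": 4, "dy": 0, "dz": 0, "fingers": 4.5},
    {"rx": 0, "ry": 0, "rz": 0, "dx": 4, "dy": 0, "dz": -1, "fingers": 4.5},
    {"rx": 0, "ry": 0, "rz": 0, "dx": 4, "dy": 0, "dz": -1, "fingers": 4.5},
    {"rx": 0, "ry": 0, "rz": 0, "dx": 4, "dy": 0, "dz": -1, "fingers": 4.5},
    {"rx": 0, "ry": 0, "rz": 0, "dx": 2, "dy": 0, "dz": -1, "fingers": 4.5},
    {"rx": 0, "ry": 0, "rz": 0, "dx": 0, "dy": 0, "dz": 0, "fingers": 4.5},
    {"rx": 0, "ry": 0, "rz": 0, "dx": 0, "dy": 0, "dz": 0, "fingers": 4.5},
  ],
)

```text
time_s: 37.8
ee_pos: [0.4091, -0.5259, 0.2085]
eef_rot: [-1.571, 0.001, -1.438]
force: [-0.2, -0.2, -0.1]
gripper_width: 0.0452
```

```bash
python3 -c "
from h import *
s=cam('side','s25');t=cam('top','t25');tins(s);print();tins(t)
m,l,b=blobs(s,(45,80,60),(85,255,255),5); print([(x[1].round(1),x[2]) for x in b if abs(x[1][0]-229)<15])
cv2.imwrite('pics/s25c.png',cv2.resize(s['img'][120:320,170:390,::-1],None,fx=3,fy=3))
print(env.read_state()['ee_pos'],env.read_state()['force'])
"
```

```text
tin? [309 149  21  17 264] [ 0.5134 -0.3016]
tin? [336 158  19  17 246] [ 0.4201 -0.3012]
tin? [274 180  25  20 355] [ 0.5423 -0.1189]
tin? [304 194  26  21 380] [ 0.4334 -0.1087]
tin? [224 218  11  11  96] [0.6276 0.08  ]
tin? [285 220  28  23 425] [0.4353 0.0105]

tin? [298 189  29  29 558] [ 0.5446 -0.1222]
tin? [366 203  27  26 454] [ 0.5147 -0.3022]
tin? [249 228  29  29 601] [0.4372 0.0075]
tin? [294 230  28  29 581] [ 0.4353 -0.1118]
tin? [366 239  27  26 471] [ 0.4195 -0.3025]
[(array([231.3, 252.4]), array([229, 251,   7,   3,  14], dtype=int32)), (array([229. , 278.7]), array([226, 275,   7,   8,  46], dtype=int32)), (array([242., 318.]), array([227, 307,  31,  18, 167], dtype=int32))]
[ 0.41009398 -0.52400226  0.20882012] [-0.31977224  0.50128465 -0.27370156]
```

View pics/s25c.png

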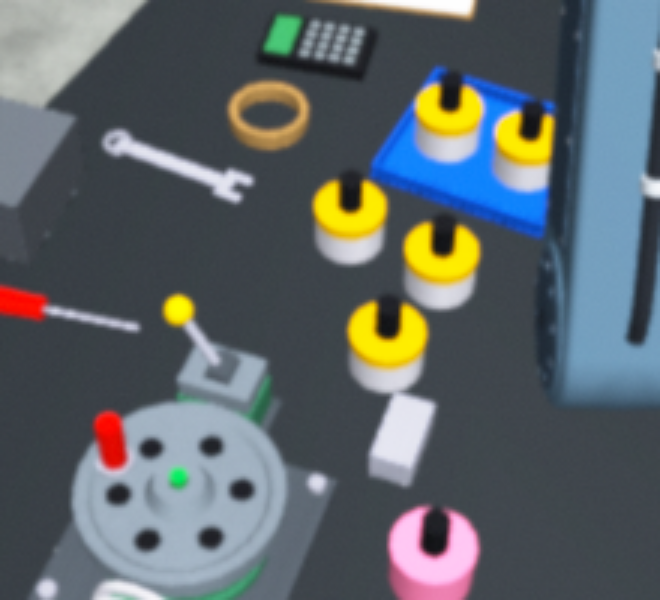

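View pics/t25.png

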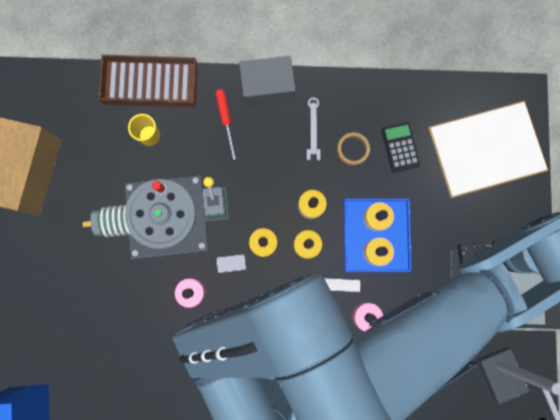

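```bash
python3 -c "
from h import *
s=cam('side');t=cam('top')
for c in (s,t):
  m,l,b=blobs(c,*YEL,40)
  print([(x[1].round(1),x[2][4]) for x in b if x[2][4]<120])
print(tri(t,(207.9,181.5),s,(228.7,223.2)))
m,l,b=blobs(t,(0,150,100),(6,255,255),20); print([(x[1].round(1),x[2]) for x in b])
print(env.read_state()['time_s'])
"
```

```text
[(array([228.9, 222.9]), np.int32(96)), (array([196.8, 362.2]), np.int32(92))]
[(array([207.9, 181.5]), np.int32(91))]
(array([0.57907448, 0.146905  , 0.14968677]), np.float64(0.00041085046115767947))
[(array([222.6, 106.6]), array([216,  89,  15,  36, 304], dtype=int32)), (array([157.6, 186.4]), array([152, 182,  12,  10,  78], dtype=int32))]
38.0
```

```bash
python3 -c "
from rig import env
print(env.sign_off())"
```

```text
the job is handed in; nothing more can be done
None
```

I've done the whole job and handed it in at about 38 s of the 208 s allowed. No verdict came back, so what follows rests on my own checks.

- **Valve, open:** I pushed the lever over until it met its stop at about 10 N. The ball was at its computed open position in the side view.
- **Flywheel:** I turned it clockwise by the red handle. The force at the handle climbed from about 4 N to about 23 N near 2.0 rad, then dropped to 2–3 N. I stopped about 0.3 rad past the peak and let go, and the wheel stayed put.
- **Tell-tale pin:** It showed green and stood out roughly 8 mm, judged from a shift of only a few pixels. No red showed in any picture.
- **Valve, shut:** I pushed the lever back to its stop at about 10.6 N. At the end the ball measured (0.579, 0.147, 0.150), which matches the shut position.
- **Tins:** There were five, and I lifted each one to weigh it. Three were empty (about 1.5–1.9 N) and are back upright where they stood. The two loaded ones (about 5.5–6 N) stand upright in the tray at about (0.515, −0.302) and (0.420, −0.302).
- **Other things:** The pink look-alikes and the other items on the bench look unmoved in the final pictures, though the arm partly hid one pink tin and the setting bar in the top view.

**Checks that disagreed:**
- The peak read about 23 N, above the stated 8–17 N. The sharp drop and the rising pin still point to it being the real peak.
- Setting down the second loaded tin pressed with about 15 N for a moment.
- The first two tins I put back (both empty) now stand 1–3 mm from where they were.

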